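# Clamp one end of a crate slat and hold the other for screwing

## Robot

A 7-joint arm with a two-finger parallel gripper is mounted at the origin on the work surface. World frame = base frame: x ahead of the robot, y to its left, z up, the work surface at z = 0. Lengths are in m, angles in rad, forces in N, time in s.
With the tool pointing down it reaches from about 0.4 to 0.85 m from the base axis. Payload 10.4 kg.
Tool frame: the origin (TCP) lies on the centre line of the jaws, within the pads' length; the fingertips stand 22 mm ahead of it and the grasp point (between the pads) lies 3 mm ahead of it; x points along the fingers, y is the direction in which the jaws open and shut, and the axes are right-handed (so a half turn about x gives the same grasp; the last joint's range is limited). The gripper opens to 87 mm and grips with 3 to 60 N. Pads are 19 mm wide; open, the fingers measure 117 mm over their backs; the gripper's body (75 mm by 190 mm) begins 51 mm behind the grasp point.
Start: joints at [1.238, 0.332, -0.065, 1.46, 0.022, 1.35, -0.088], TCP at [0.191, -0.595, 0.245] pointing down, gripper open.
Joint ranges: [-2.6, 2.6], [-0.5, 2.12], [-1.47, 1.34], [0.16, 2.42], [-1.27, 4.41], [0.06, 2.06], [-2.6, 2.6]. Speed limits (rad/s): [2.22, 2.22, 2.79, 2.79, 3.14, 3.14, 3.14].

## Interface

Orientations are given as a unit quaternion [x, y, z, w].
In Python, from bench import * gives the robot as it stands.
- The arm moves only by the tool arm_command, never from a script. Its argument "targets" is one flat list of numbers, 7 for each row, row after row: the turn, a rotation vector about the tool's x, y, z in units of 45 degrees (1.0 is 45 degrees), then the shift along the tool's x, y, z in units of 25 mm (1.0 is 25 mm), then the opening, from 0 (shut) to 1 (fully open). In form: [wx, wy, wz, tx, ty, tz, fingers, wx, wy, wz, tx, ty, tz, fingers, ...]. A call has 1 to 12 rows; each row shifts and turns the pose as measured when the row begins, along the tool's axes as they then stand; what a row does not reach is not made up. A row lasts 1/12 s, in which the tool goes at most 41.7 mm and 7.16 degrees, less where a joint would pass 70% of its speed; a pose out of reach is approached as far as the arm can. A call with a number of a shift or a turn outside -1 to 1 is refused whole. A call with a gripper value outside its range is refused whole. The fingers move at their own pace and stop on an object; "newtons" is the grip in N (left out, the last holds). Time passes only in rows, so rows that do not move let the fingers close. It gives the time, the measured TCP pose, the force and the opening at its end, in the units of the state.
- read_state(): the state, without advancing time (a new reading comes with each control period).
- camera(name): name is "side" or "top" or "wrist"; returns the picture (384x512x3 uint8, red, green, blue); there is no depth.
- calibration(name): a dict with "camera_matrix" (3x3 intrinsics, pixels), "R" (3x3) and "t" (3): a world point X has camera coordinates R X + t; the wrist camera has in their place "tool_from_camera" (4x4, takes a point from camera to tool coordinates, whose origin is the TCP and whose axes are the tool frame's). Camera axes: x right, y down, z forward; pixel columns grow to the right and rows downward; lengths in m; the calibration is good to about 2 mm. A picture is of the moment at which its call begins: read the wrist's pose just before it. calibration takes no time and is no camera call.
- close_job(): hands the job in, once; it reports no verdict.
The state is a dict: "time": time; "joint_positions": joint angles; "joint_vel": joint speeds; "joint_torque": joint torques, N m; "ee_pos": TCP position; "eef_rot": TCP orientation; "ft_force": force on the tool from outside, world axes, zero at the start; "torque": the same for the moment, N m; "width": finger opening in m.
Only numpy, scipy, OpenCV 4.12 (cv2) and the standard library are available. Lean on these libraries where they do the work, as an engineer would, in place of code of your own. Each camera call takes 0.05 s, during which the arm holds its last target.

## Task

The new top slat stands loose in its place on the front of the wooden bottle crate. Take the spring clamp off the rim of the wooden tool tray and clip it over the slat and the crate's left corner upright (left as the robot sees it), let go of it, then press the right end of the slat against the right upright with a steady push of about 10 N (one kilo, no more than two) so that I can drive the screws. Hold it steady for two seconds or more and finish while still pressing; keep the slat lined up with the crate and leave the glassware standing in the crate and the tray where it is.

Things in the scene. Friction and masses are not known exactly. Their poses are not given: they have to be found in the camera images.
- crate: Wooden bottle crate, open on top, fixed, 340 mm wide (y), 250 mm deep, 140 mm high. Origin: on the table under the middle of the front faces of its two front uprights; x into the crate (away from the robot), y left, z up. Low at the front is a 20 mm thick base board (x = -20 to 0 mm, top edge at z = 90 mm) on which the slat stands.
- post_left: Left front upright of the crate, a fixed wooden batten 50 mm wide (y), 14 mm thick (x), upper end at crate z = 140 mm. Origin: centre line of its front (bearing) face, 10 mm below its upper end; axes as the crate's. Behind it the crate is open. It stands at y = +137 mm of the crate.
- post_right: Right front upright, same size, origin and axes, at y = -137 mm of the crate.
- slat: New loose wooden slat, 340 mm long (y), 12 mm thick (x), 50 mm high (z), 0.12 kg, on edge on the crate's base board, 0 to 6 mm in front of the uprights. Origin: its centre; axes as the crate's. In place its back touches both uprights (centre 6 mm in front of them), its ends are flush with the crate's sides, its top (z = 140 mm) level with the uprights' tops.
- clamp: Steel spring clamp, 115 mm long, 22 mm wide (y), 0.11 kg, upright on the tray's 16 mm thick front wall: two jaws with rubber tips down, astride the wall, two handles up. Origin: its pivot, 16 mm above the wall's top edge; the tips grip 38 mm below the pivot. x: the line along which jaws and handles open; y: the pivot pin. The frame is that of the half nearer the robot.
- clamp_grip (a point): Midway between the clamp's handles, 46 mm above the pivot: squeeze here along x to open the jaws. Handles 20 mm wide (y), 26 to 64 mm above the pivot. Width over them here 49 mm: jaw gap 16 mm; 36 mm: 26 mm (slat and upright); 20 mm: 37 mm; 17 mm: 39 mm (stop). It takes 8 N at first, 15 N at the stop. Let go, the jaws spring shut, with some 13 N on slat and upright.
- clamp_jaw (a joint): Opening of the clamp in rad: 0 with the jaws 16 mm apart (on the tray), about 0.27 with 26 mm between them, 0.66 fully open.
- tray: Old wooden tool tray, fixed to the table, 280 mm wide (y), 150 mm deep, 80 mm high, walls 16 mm. Origin: on the table under the middle of its front wall; x away from the robot, y along the wall, z up. Crate and tray stand side by side, either one on the left.
- jar: Glass jar with a metal lid, 84 mm across, 145 mm high, standing in the crate. Origin: centre of its underside.
- bottle: Glass bottle with a cork, 60 mm across, 148 mm high, standing in the crate. Origin: centre of its underside.
- insulator: Glass line insulator, 68 mm across, 90 mm high, standing in the tray. Origin: centre of its underside.
Not all that is in view belongs to the job. There is more than one size of the clamp; the one meant has the size given above.

How it is judged:
By the outcome, as a careful person would: the job done as asked, in the order asked, and still so for the second after the job is handed in, while the arm keeps its last pose, push and grip.
It also fails if it takes over 54 s, if anything falls off the work surface, if the arm or the gripper's body presses on something with over 40 N, if the wrist force passes 120 N, or if a joint passes its speed limit or range.

## Working session

There is one attempt and no reset: what is moved stays moved. The work goes in short steps, Python scripts to look and compute and a tool call to move; the robot and the scene stay as the last step left them, time stands still between calls to the robot, and variables do not carry over. Pictures are saved under pics/ and viewed, and the job is handed in when it is done.

Besides the shell and the picture viewer there is one more tool, called after "Emit:" in YAML: its name, and indented under it one key for each argument. arm_command: Moves the arm, as the interface text tells. Shifts and turns lie within -1 to 1; 1 stands for 25 mm of shift or 45 degrees of turn. Its arguments: {"type":"object","properties":{"targets":{"type":"array","items":{"type":"number","minimum":-1,"maximum":1}},"newtons":{"type":"number"}},"required":["targets"]}

```bash
ls; mkdir -p pics; python3 - <<'E'
from bench import *
import cv2
print(read_state())
for n in ["side","top","wrist"]:
    c=calibration(n); print(n,c)
    cv2.imwrite(f"pics/{n}0.png",camera(n)[:,:,::-1])
E
```

```text
pics
{'time': 0.0, 'joint_positions': array([ 1.23839687,  0.33285163, -0.06468611,  1.46093927,  0.02159732,
        1.34986326, -0.08847591]), 'joint_vel': array([ 0.00112554,  0.00181843, -0.00055089, -0.00011413,  0.00168362,
        0.00133536, -0.00053891]), 'joint_torque': array([-1.24270522e-03, -6.23253393e+01,  2.40046339e-02, -3.89886689e+01,
       -6.13275007e-02,  3.98778473e-02,  1.89715565e-04]), 'ee_pos': array([ 0.19042714, -0.59492271,  0.24376749]), 'eef_rot': array([-0.69854181, -0.1095773 ,  0.69873564, -0.10863085]), 'ft_force': array([-0.11023174,  0.07282913, -0.46073496]), 'torque': array([ 0.00151442, -0.01773985, -0.01399068]), 'width': 0.08709633056882124}
side {'camera_matrix': array([[397.26035554,   0.        , 252.25728465],
       [  0.        , 397.26035554, 189.04686713],
       [  0.        ,   0.        ,   1.        ]]), 'R': array([[-0.85903866, -0.51188175,  0.00544448],
       [-0.27498203,  0.45245107, -0.84833538],
       [ 0.43178404, -0.73025003, -0.52943124]]), 't': array([0.44342575, 0.24279737, 0.66870221])}
top {'camera_matrix': array
[... 191 characters left out ...]
.00596642],
       [-0.99573696,  0.01882031, -0.09029783],
       [ 0.09039329,  0.00428345, -0.99589693]]), 't': array([0.02068496, 0.53434894, 1.18072695])}
wrist {'camera_matrix': array([[305.07613508,   0.        , 253.4224904 ],
       [  0.        , 305.07613508, 186.03499476],
       [  0.        ,   0.        ,   1.        ]]), 'tool_from_camera': array([[-1.35511027e-03, -2.81260625e-01,  9.59630462e-01,
        -1.39615552e-01],
       [ 9.99998137e-01,  9.38084848e-04,  1.68705991e-03,
         2.81360271e-04],
       [-1.37471832e-03,  9.59630961e-01,  2.81258830e-01,
        -7.71465171e-02],
       [ 0.00000000e+00,  0.00000000e+00,  0.00000000e+00,
         1.00000000e+00]])}
```

View pics/side0.png

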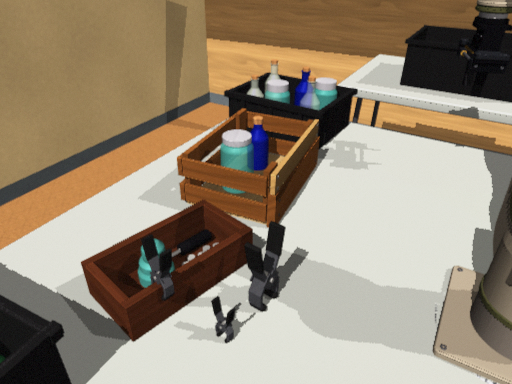

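View pics/top0.png

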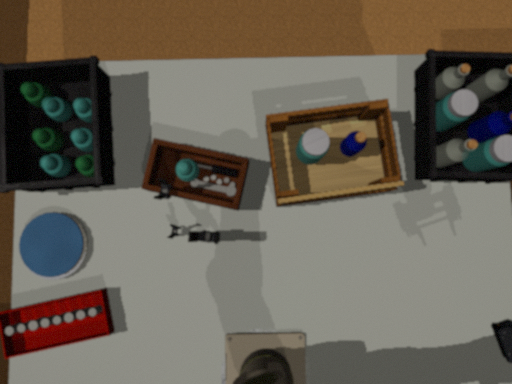

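View pics/wrist0.png

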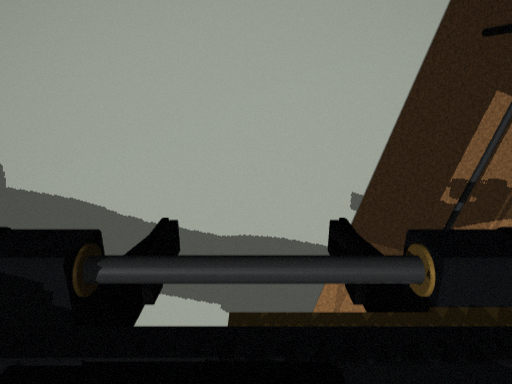

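Clamp candidates: on the tray wall (side 160,265; top 164,190), small one on the table (side 226,318; top 178,231) and large one on the table (side 265,265; top 204,237). The one astride the tray's front wall fits the description; I'll check it close up.

```bash
python3 - <<'E'
import cv2
s=cv2.imread("pics/side0.png");t=cv2.imread("pics/top0.png")
cv2.imwrite("pics/s_cl.png",cv2.resize(s[200:330,80:260],None,fx=4.4,fy=4.4,interpolation=cv2.INTER_CUBIC))
cv2.imwrite("pics/t_cl.png",cv2.resize(t[130:250,130:260],None,fx=5,fy=5,interpolation=cv2.INTER_CUBIC))
cv2.imwrite("pics/t_cr.png",cv2.resize(t[95:215,255:415],None,fx=5,fy=5,interpolation=cv2.INTER_CUBIC))
cv2.imwrite("pics/s_cr.png",cv2.resize(s[105:225,170:330],None,fx=5,fy=5,interpolation=cv2.INTER_CUBIC))
E
```

```text
(no output)
```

View pics/s_cl.png

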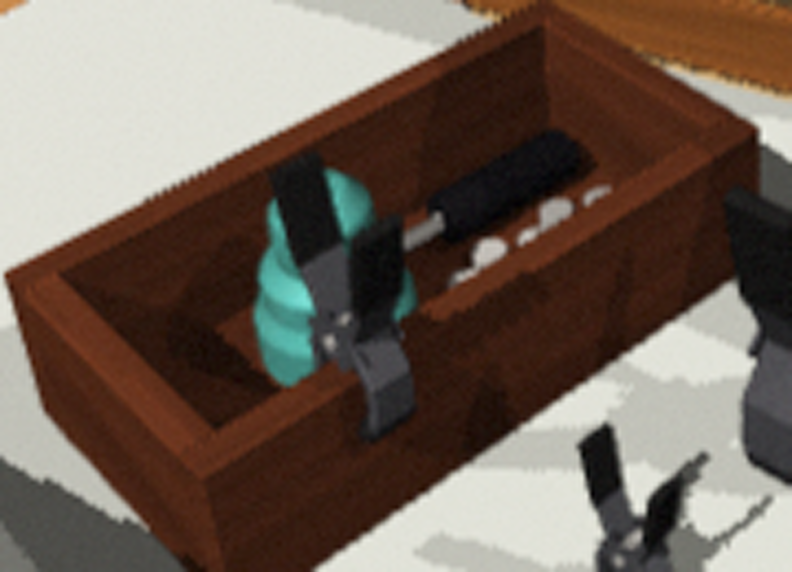

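View pics/t_cl.png

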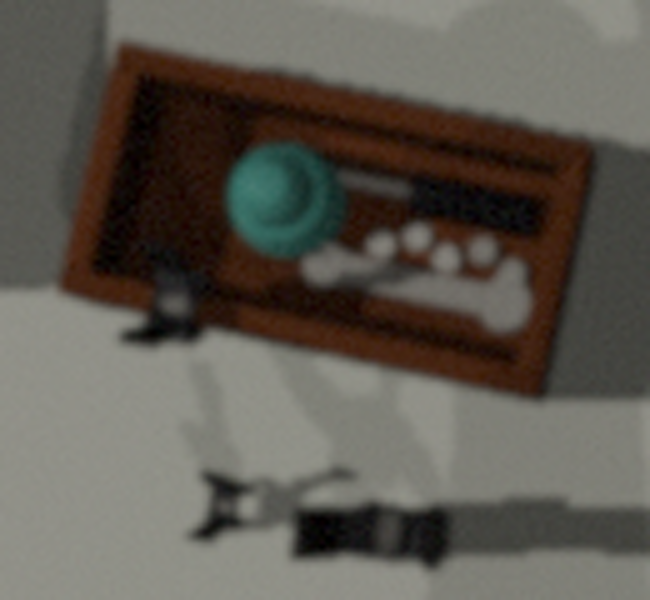

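View pics/t_cr.png

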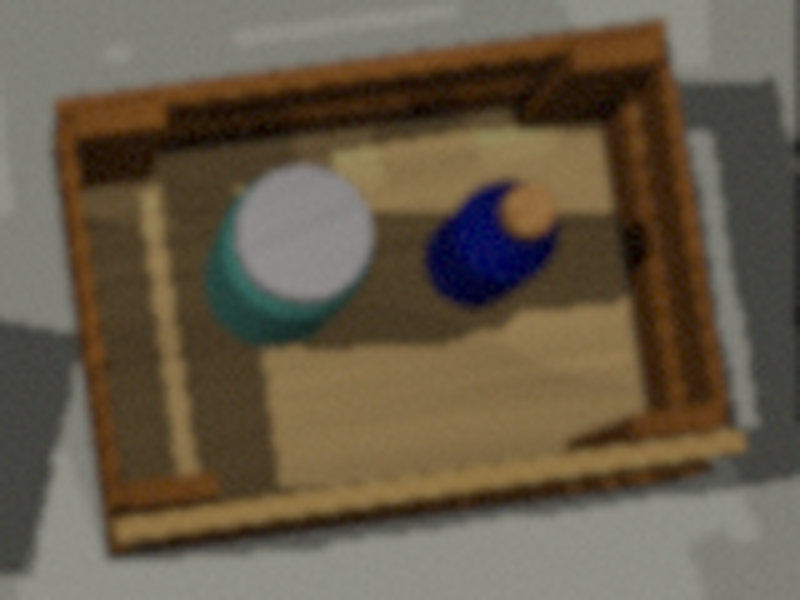

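View pics/s_cr.png

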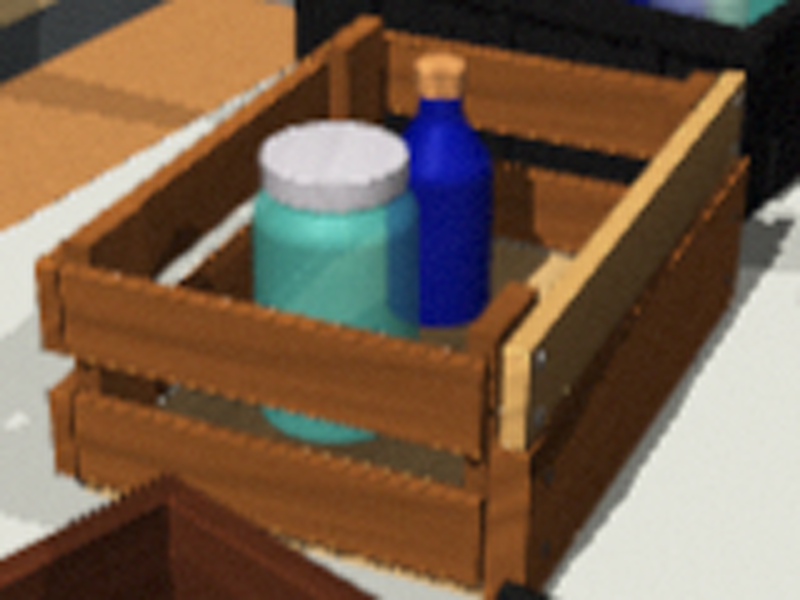

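```bash
cat > h.py <<'E'
import numpy as np, cv2
from scipy.optimize import least_squares
from scipy.spatial.transform import Rotation as Ro
from bench import *
C={n:calibration(n) for n in ("side","top","wrist")}
def proj(n,X,st=None):
    X=np.atleast_2d(X).astype(float); c=C[n]
    if n=="wrist":
        T=c["tool_from_camera"]; R=Ro.from_quat(st["eef_rot"]).as_matrix()
        Xt=(X-st["ee_pos"])@R; Xc=(Xt-T[:3,3])@T[:3,:3]
    else: Xc=X@c["R"].T+c["t"]
    p=Xc@c["camera_matrix"].T
    return p[:,:2]/p[:,2:]
def ray(n,uv,st=None):
    c=C[n]; d=np.linalg.solve(c["camera_matrix"],np.array([uv[0],uv[1],1.]))
    if n=="wrist":
        T=c["tool_from_camera"]; R=Ro.from_quat(st["eef_rot"]).as_matrix()
        return R@T[:3,3]+st["ee_pos"], R@T[:3,:3]@d
    return -c["R"].T@c["t"], c["R"].T@d
def onz(n,uv,z,st=None):
    o,d=ray(n,uv,st); return o+d*(z-o[2])/d[2]
def yawpose(p):
    x,y,a=p; c,s=np.cos(a),np.sin(a)
    return lambda P:(np.atleast_2d(P)@np.array([[c,-s,0],[s,c,0],[0,0,1]]).T+[x,y,0])
def fit(obs,p0,st=None):  # obs: list (cam, local xyz, uv)
    def f(p):
        F=yawpose(p); return np.concatenate([proj(n,F(P),st)[0]-uv for n,P,uv in obs])
    r=least_squares(f,p0,loss="soft_l1"); return r.x,f(r.x).reshape(-1,2)
E
python3 - <<'E'
from h import *
T=lambda x,y:(x/5+130,y/5+130); S=lambda x,y:(x/4.4+80,y/4.4+200)
obs=[("top",(0-.008,.14,.08),T(62,290)),("top",(-.008,-.14,.08),T(545,395)),("top",(.142,.14,.08),T(122,43)),("top",(.142,-.14,.08),T(592,147)),
("side",(-.008,.14,.08),S(205,475)),("side",(-.008,-.14,.08),S(757,130)),("side",(.142,.14,.08),S(8,275))]
# wall origin assumption: either outer face or mid-wall; test both
p,r=fit(obs,(0.5,0.2,-.2)); print("tray",p,np.degrees(p[2])); print(r.round(1))
T=lambda x,y:(x/5+255,y/5+95); S=lambda x,y:(x/5+170,y/5+105)
# slat top corners z=.14 thickness 12: local
obs=[("top",(-.006,.17,.14),T(115,545)),("top",(-.006,-.17,.14),T(745,455)),("top",(.006,.17,.14),T(115,517)),("top",(.006,-.17,.14),T(743,430)),
("side",(-.006,.17,.14),S(529,352)),("side",(.006,.17,.14),S(505,345)),("side",(.006,-.17,.14),S(725,70)),("side",(-.006,-.17,.14),S(744,78))]
p,r=fit(obs,(0.5,-0.2,.1)); print("slat",p,np.degrees(p[2])); print(r.round(1))
# crate: back corners and base board
obs=[("top",(.25,.17,.14),T(55,100)),("top",(.25,-.17,.14),T(663,20)),("side",(.25,.17,.14),S(40,260)),("side",(-.02,.17,0.09),S(529,450)),("side",(-.02,-.17,.09),S(748,160)),("side",(0,.17-.05,.14),S(535,300)) ]
obs=obs[:5]
p,r=fit(obs,(0.5,-0.2,.1)); print("crate",p,np.degrees(p[2])); print(r.round(1))
E
```

```text
tray [ 0.51192611  0.20332814 -0.23409109] -13.412431401264044
[[-2.2  0.5]
 [-2.2  0.7]
 [-1.6 -1.1]
 [-0.1 -1.2]
 [ 0.5 -0.3]
 [ 1.9 -1.5]
 [-0.2 -1.7]]
slat [ 0.51153081 -0.21243214  0.12336098] 7.068063454671955
[[-0.1 -0.9]
 [-0.2 -0.8]
 [-0.7  0.3]
 [-0.6 -0.3]
 [ 0.5 -0.3]
 [-0.  -0.1]
 [ 0.7 -0.5]
 [ 1.1 -1.4]]
crate [ 0.50179621 -0.21528571  0.13054378] 7.479607451379991
[[-1.2 -0.8]
 [ 0.4 -3.1]
 [-0.8 -3.6]
 [10.9  2.3]
 [ 6.6 -0.1]]
```

```bash
python3 - <<'E'
from h import *
st=read_state(); print(Ro.from_quat(st["eef_rot"]).as_matrix().round(3))
T=lambda x,y:(x/5+255,y/5+95); S=lambda x,y:(x/5+170,y/5+105)
d=.23
for d in (.23,.24,.25):
  obs=[("top",(d,.17,.14),T(55,100)),("top",(d,-.17,.14),T(663,20)),("side",(d,.17,.14),S(40,260)),("side",(-.02,.17,0.09),S(529,450)),("side",(-.02,-.17,.09),S(748,160))]
  p,r=fit(obs,(0.5,-0.2,.1)); print("crate",p,np.degrees(p[2])); print(r.round(1))
# clamp handle tips etc. 
s=lambda x,y:(x/4.4+80,y/4.4+200); t=lambda x,y:(x/5+130,y/5+130)
print("pivot top",onz("top",t(178,300),.096),"side",onz("side",s(335,335),.096))
F=yawpose((0.51193,0.20333,-0.23409))
for y in (.08,.09,.1,.11): print(y,F((0,y,.096)),proj("top",F((0,y,.096))),proj("side",F((0,y,.096))))
print(t(178,300),s(335,335))
E
```

```text
[[-0.     0.305 -0.952]
 [ 0.001 -0.952 -0.305]
 [-1.    -0.001  0.   ]]
crate [ 0.51778376 -0.20860642  0.11448413] 6.559457285230612
[[-1.5 -0.5]
 [ 0.5 -0.9]
 [-0.7 -3.4]
 [ 1.6  1.4]
 [ 1.3 -0.2]]
crate [ 0.5097296  -0.21153068  0.121168  ] 6.942415234148539
[[-1.4 -0.7]
 [ 0.4 -1.9]
 [-0.8 -3.5]
 [ 6.1  1.9]
 [ 4.  -0.1]]
crate [ 0.50179621 -0.21528571  0.13054378] 7.479607451379991
[[-1.2 -0.8]
 [ 0.4 -3.1]
 [-0.8 -3.6]
 [10.9  2.3]
 [ 6.6 -0.1]]
pivot top [0.52959289 0.26581751 0.096     ] side [0.53206992 0.278792   0.096     ]
0.08 [[0.53048663 0.28114807 0.096     ]] [[160.11043084 189.78421856]] [[155.87160116 277.39226307]]
0.09 [[0.53280621 0.29087532 0.096     ]] [[156.63053537 189.02170241]] [[150.58815341 280.5928744 ]]
0.1 [[0.53512579 0.30060258 0.096     ]] [[153.15218141 188.25952403]] [[145.2022673  283.85554092]]
0.11 [[0.53744537 0.31032984 0.096     ]] [[149.67536795 187.49768321]] [[139.71093449 287.18208504]]
(165.6, 190.0) (156.13636363636363, 276.1363636363636)
```

Emit:
arm_command:
  targets: [-0.15,0,0,-0.4,0,0,1,-0.15,0,0,-0.4,0,0,1,-0.15,0,0,-0.4,0,0,1,-0.15,0,0,-0.4,0,0,1,-0.15,0,0,-0.4,0,0,1,-0.15,0,0,-0.4,0,0,1,-0.15,0,0,-0.4,0,0,1,-0.15,0,0,-0.4,0,0,1,-0.15,0,0,-0.4,0,0,1,-0.15,0,0,-0.4,0,0,1,-0.15,0,0,-0.4,0,0,1,-0.15,0,0,-0.4,0,0,1]

```text
time: 1.15
ee_pos: [0.1897, -0.593, 0.3619]
eef_rot: [0.446, 0.556, -0.44, 0.547]
ft_force: [0.2, 0.1, 0.4]
width: 0.0869
```

```bash
cat >> h.py <<'E'
def goto(pos,yaw,st=None,down=True):
    """tool units to reach TCP pos with tool x down, tool y at yaw(deg)"""
    st=st or read_state(); R=Ro.from_quat(st["eef_rot"]).as_matrix()
    y=np.radians(yaw); Y=np.array([np.cos(y),np.sin(y),0]); X=np.array([0,0,-1.]); Rt=np.stack([X,Y,np.cross(X,Y)],1)
    rv=Ro.from_matrix(R.T@Rt).as_rotvec()/(np.pi/4)
    sh=R.T@(np.array(pos)-st["ee_pos"])/.025
    print("t",st["time"],"pos",st["ee_pos"].round(4),"yaw",np.degrees(np.arctan2(R[1,1],R[0,1])).round(2),"tilt",R[2].round(3),"F",np.round(st["ft_force"],2),"w",round(st["width"],4),"J",np.round(st["joint_positions"],2))
    print("turn units",rv.round(3),"shift units",sh.round(2))
E
python3 -c "
from h import *
goto((.45,-.2,.38),7)"
```

```text
t 1.15 pos [ 0.1897 -0.593   0.3619] yaw 12.4 tilt [-1.    -0.002 -0.014] F [0.23 0.07 0.42] w 0.0869 J [ 1.37  0.32 -0.25  1.24  0.08  1.61  1.35]
turn units [ 0.12  -0.018  0.004] shift units [ -0.56  13.54 -13.13]
```

Emit:
arm_command:
  targets: [0.02,-0.005,0,0,1,-0.97,1,0.02,-0.005,0,0,1,-0.97,1,0.02,-0.005,0,0,1,-0.97,1,0.02,-0.005,0,0,1,-0.97,1,0,0,0,0,1,-0.97,1,0,0,0,0,1,-0.97,1,0,0,0,0,1,-0.97,1,0,0,0,0,1,-0.97,1,0,0,0,0,1,-0.97,1,0,0,0,0,1,-0.97,1,0,0,0,0,1,-0.97,1,0,0,0,0,1,-0.97,1]

```text
time: 2.15
ee_pos: [0.4376, -0.2463, 0.3586]
eef_rot: [0.459, 0.536, -0.465, 0.535]
ft_force: [1.2, -0.8, -0.5]
width: 0.0869
```

```bash
python3 -c "
from h import *
goto((.45,-.2,.38),7)"
```

```text
t 2.15 pos [ 0.4376 -0.2463  0.3586] yaw 8.45 tilt [-1.    -0.008  0.003] F [ 1.21 -0.82 -0.53] w 0.0869 J [ 0.97  0.06 -0.57  1.55  0.04  1.54  0.54]
turn units [0.032 0.004 0.01 ] shift units [-0.87  0.76 -1.76]
```

Emit:
arm_command:
  targets: [0.03,0,0.01,-0.4,0.4,-0.9,1,0,0,0,-0.4,0.3,-0.8,1,0,0,0,0,0,0,1,0,0,0,0,0,0,1]

```text
time: 2.48
ee_pos: [0.4534, -0.1904, 0.3782]
eef_rot: [0.465, 0.533, -0.465, 0.533]
ft_force: [-1.3, -1.5, -1.2]
width: 0.0869
```

```bash
python3 -c "
from h import *
import pickle
st=read_state(); im=camera('wrist'); goto((.45,-.2,.38),7)
pickle.dump(st,open('st1.pkl','wb'))
cv2.imwrite('pics/w1.png',cv2.resize(im[:,:,::-1],(800,600),interpolation=cv2.INTER_CUBIC))"
```

```text
t 2.5333 pos [ 0.4535 -0.1901  0.3784] yaw 7.85 tilt [-1.     0.001  0.   ] F [0.89 0.7  1.51] w 0.087 J [ 0.92  0.03 -0.62  1.54  0.02  1.57  0.43]
turn units [ 0.019  0.    -0.001] shift units [-0.06 -0.19  0.37]
```

View pics/w1.png

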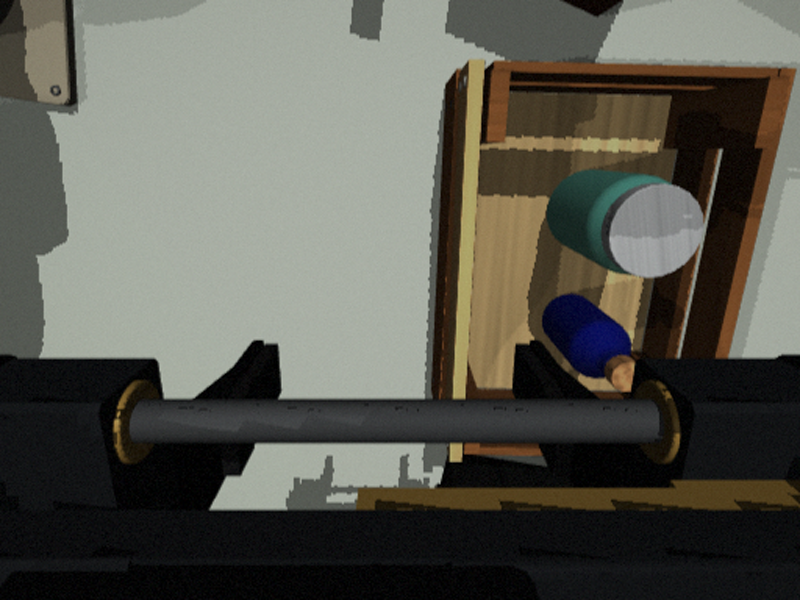

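```bash
python3 -c "
import cv2
i=cv2.imread('pics/w1.png');i=cv2.resize(i,(512,384),interpolation=cv2.INTER_AREA)
cv2.imwrite('pics/w1a.png',cv2.resize(i[35:95,275:355],None,fx=9,fy=9,interpolation=cv2.INTER_CUBIC))
cv2.imwrite('pics/w1b.png',cv2.resize(i[230:300,260:350],None,fx=8,fy=8,interpolation=cv2.INTER_CUBIC))"
```

```text
(no output)
```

View pics/w1a.png

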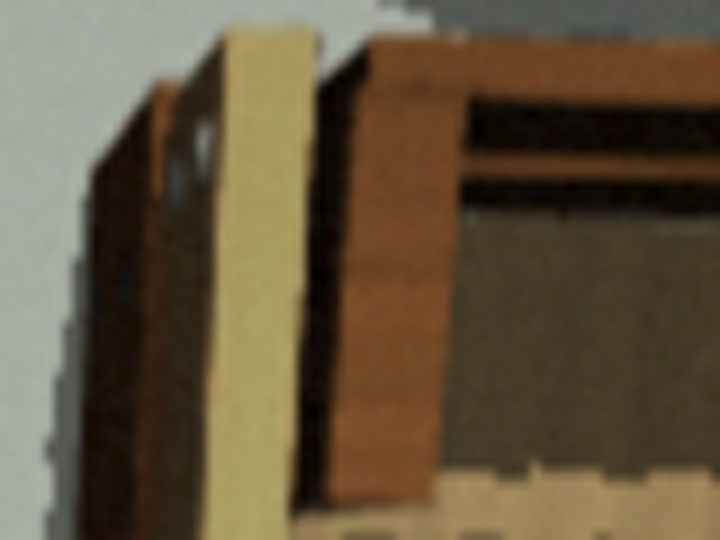

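View pics/w1b.png

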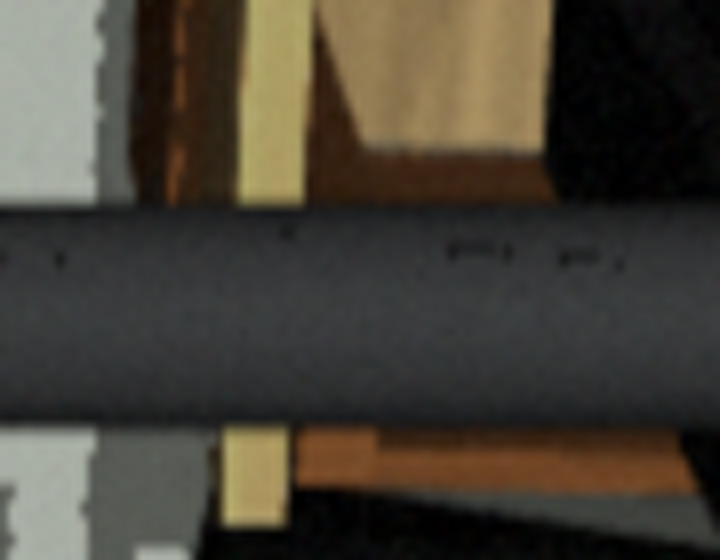

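```bash
python3 -c "
from h import *
import pickle
st=pickle.load(open('st1.pkl','rb'))
a=lambda x,y:(x/9+275,y/9+35); b=lambda x,y:(x/8+260,y/8+230)
P={'slatL_front':a(226,32),'slatL_back':a(318,32),'postL_front_out':a(370,38),'postL_front_in':a(328,500),'postL_back_in':a(432,500),'crate side L far':a(700,38),
'slatR_front':b(222,525),'slatR_back':b(287,525),'postR_out':b(298,490),'postR_in':b(375,432),'postR_side far':b(680,492)}
W={k:onz('wrist',v,.14,st) for k,v in P.items()}
sl=(W['slatL_back']+W['slatL_front'])/2; sr=(W['slatR_back']+W['slatR_front'])/2
print('slat len',np.linalg.norm(sl-sr),'mid',(sl+sr)/2, 'yaw',np.degrees(np.arctan2(*(sr-sl)[:2]))*-1, np.degrees(np.arctan2((sl-sr)[1],(sl-sr)[0]))-90)
c0=np.array([.518,-.209,0]); 
th=np.radians(7.07); Rz=np.array([[np.cos(th),np.sin(th)],[-np.sin(th),np.cos(th)]])
for k,w in W.items(): print(k,w[:2].round(4),'rel slat axes',((Rz@(w[:2]-((sl+sr)/2)[:2]))*1000).round(1))
"
```

```text
slat len 0.33876251176490324 mid [ 0.51425318 -0.21226199  0.14      ] yaw -172.61991860717345 7.380081392826568
slatL_front [ 0.4868 -0.0451] rel slat axes [ -6.7 169.3]
slatL_back [ 0.4982 -0.0435] rel slat axes [  4.9 169.5]
postL_front_out [ 0.5048 -0.0433] rel slat axes [ 11.4 168.9]
postL_front_in [ 0.5102 -0.0985] rel slat axes [  9.9 113.4]
postL_back_in [ 0.5237 -0.0966] rel slat axes [ 23.6 113.6]
crate side L far [ 0.5459 -0.0376] rel slat axes [ 52.9 169.5]
slatR_front [ 0.5302 -0.381 ] rel slat axes [  -4.9 -169.5]
slatR_back [ 0.5418 -0.3794] rel slat axes [   6.8 -169.3]
postR_out [ 0.5425 -0.3719] rel slat axes [   8.4 -161.9]
postR_in [ 0.554  -0.3582] rel slat axes [  21.4 -149.8]
postR_side far [ 0.6106 -0.3629] rel slat axes [  77.  -161.4]
```

Emit:
arm_command:
  targets: [0.1,0,0,0,0,-0.9,1,0.1,0,0,0,0,-0.95,1,0.1,0,0,0,0,-1,1,0.1,0,0,0.2,0,-1,1,0.05,0,0,0.3,0,-1,1,0,0,0,0.4,0,-1,1,0,0,0,0.4,0,-1,1,0,0,0,0.4,0,-1,1,0,0,0,0.4,0,-1,1,0,0,0,0.4,0,-1,1,0,0,0,0.4,0,-1,1,0,0,0,0.2,0,-1,1]

```text
time: 3.53
ee_pos: [0.5003, 0.0903, 0.2937]
eef_rot: [-0.561, -0.428, 0.564, -0.429]
ft_force: [0.1, -1.0, 0.8]
width: 0.0874
```

```bash
python3 -c "
from h import *
goto((.53,.275,.26),-13.4)"
```

```text
t 3.5333 pos [0.5003 0.0903 0.2937] yaw -15.39 tilt [-1.    -0.001  0.004] F [ 0.09 -1.04  0.77] w 0.0874 J [ 0.59  0.14 -0.93  1.65  0.11  1.42 -0.62]
turn units [-0.044  0.005  0.001] shift units [ 1.32 -0.81 -7.44]
```

Emit:
arm_command:
  targets: [-0.04,0,0,0.1,-0.1,-1,1,0,0,0,0,-0.2,-1,1,0,0,0,0,-0.2,-1,1,0,0,0,0,-0.2,-0.8,1,0,0,0,0,0,0,1,0,0,0,0,0,0,1]

```text
time: 4.03
ee_pos: [0.5077, 0.188, 0.2848]
eef_rot: [-0.553, -0.438, 0.56, -0.435]
ft_force: [-0.1, -0.7, 0.1]
width: 0.0867
```

```bash
python3 -c "
from h import *
import pickle
st=read_state(); im=camera('wrist'); goto((.53,.275,.26),-13.4)
pickle.dump(st,open('st2.pkl','wb'))
cv2.imwrite('pics/w2.png',cv2.resize(im[:,:,::-1],(800,600),interpolation=cv2.INTER_CUBIC))"
```

```text
t 4.0833 pos [0.5077 0.1878 0.2848] yaw -13.8 tilt [-1.    -0.009  0.005] F [ 0.49  0.23 -0.49] w 0.087 J [ 0.39  0.26 -0.97  1.57  0.21  1.43 -0.84]
turn units [-0.009  0.007  0.011] shift units [ 0.97  0.05 -3.6 ]
```

View pics/w2.png

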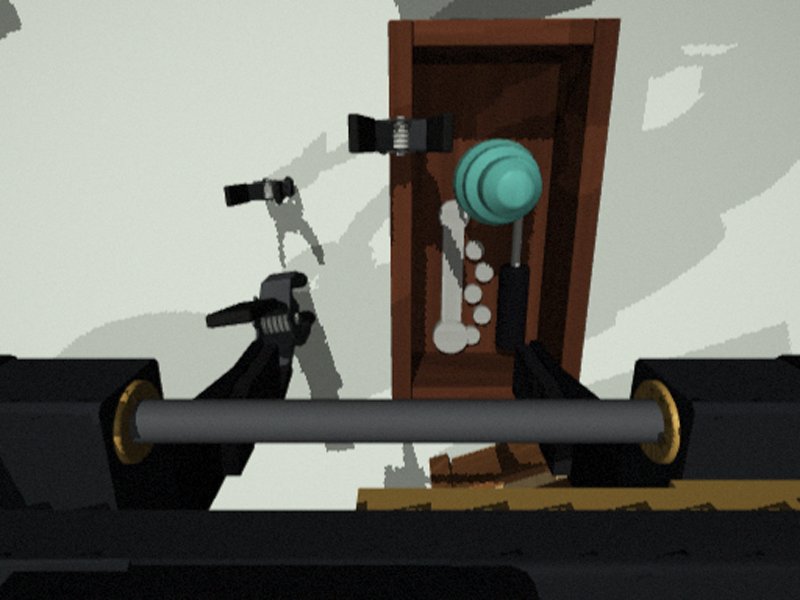

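```bash
python3 -c "
from h import *
import pickle
st=pickle.load(open('st2.pkl','rb'))
f=lambda x,y:(x*.64-.18,y*.64-.18)
for n,uv,z in (('pivot',(401,135),.100),('hL',(349,132),.16),('hR',(453,133),.16),('hL0',(349,114),.16),('hL1',(349,152),.16),('hR0',(453,115),.16),('hR1',(453,151),.16),('wall out far',(388,20),.08),('wall out near',(392,398),.08),('wall in',(413,50),.08)):
  print(n,onz('wrist',f(*uv),z,st).round(4))
"
```

```text
pivot [0.5298 0.2708 0.1   ]
hL [0.5032 0.2773 0.16  ]
hR [0.5562 0.2638 0.16  ]
hL0 [0.5055 0.2859 0.16  ]
hL1 [0.5005 0.2675 0.16  ]
hR0 [0.558  0.2726 0.16  ]
hR1 [0.5543 0.255  0.16  ]
wall out far [0.5383 0.3417 0.08  ]
wall out near [0.4756 0.0766 0.08  ]
wall in [0.55   0.3208 0.08  ]
```

Emit:
arm_command:
  targets: [-0.01,0,0.01,0,0.1,-1,1,0,0,0,0.3,0,-1,1,0,0,0,0.5,0,-0.9,1,0,0,0,0.8,0,-0.3,1,0,0,0,0.5,0,0,1,0,0,0,0,0,0,1]

```text
time: 4.58
ee_pos: [0.5351, 0.2547, 0.2287]
eef_rot: [-0.556, -0.431, 0.561, -0.437]
ft_force: [0.1, -0.4, -0.1]
width: 0.0875
```

```bash
python3 -c "
from h import *
goto((.53,.271,.145),-13.4)"
```

```text
t 4.5833 pos [0.5351 0.2547 0.2287] yaw -14.33 tilt [-1.     0.003  0.011] F [ 0.14 -0.43 -0.11] w 0.0875 J [ 0.2   0.42 -0.94  1.53  0.36  1.37 -1.02]
turn units [-0.021  0.014 -0.003] shift units [ 3.34 -0.37 -0.62]
```

Emit:
arm_command:
  targets: [-0.02,0.01,0,0.3,-0.35,-0.6,1,0,0,0,0.8,0,0,1,0,0,0,0.8,0,0,1,0,0,0,0.8,0,0,1,0,0,0,0.4,0,0,1,0,0,0,0,0,0,1]

```text
time: 5.08
ee_pos: [0.533, 0.2656, 0.1512]
eef_rot: [0.558, 0.434, -0.556, 0.439]
ft_force: [-0.1, -0.1, 0.7]
width: 0.0869
```

```bash
python3 -c "
from h import *
import pickle
goto((.53,.271,.145),-13.4)
st=read_state(); im=camera('wrist'); 
cv2.imwrite('pics/w3.png',im[:,:,::-1])
cv2.imwrite('pics/s3.png',cv2.resize(camera('side')[180:330,70:270,::-1],None,fx=4,fy=4,interpolation=cv2.INTER_CUBIC))"
```

```text
t 5.0833 pos [0.533  0.2656 0.1512] yaw -13.83 tilt [-1.     0.008  0.002] F [-0.07 -0.15  0.73] w 0.0869 J [ 0.17  0.49 -0.92  1.62  0.42  1.23 -1.07]
turn units [-0.01   0.003 -0.01 ] shift units [ 0.25 -0.17 -0.18]
```

View pics/w3.png

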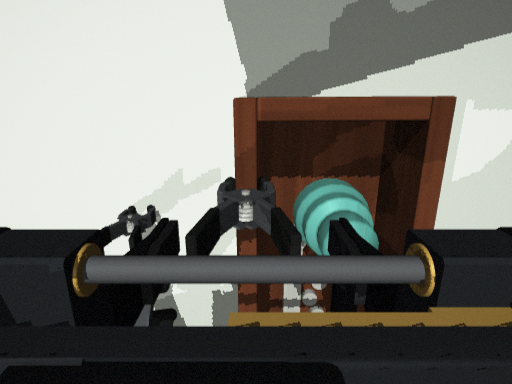

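View pics/s3.png

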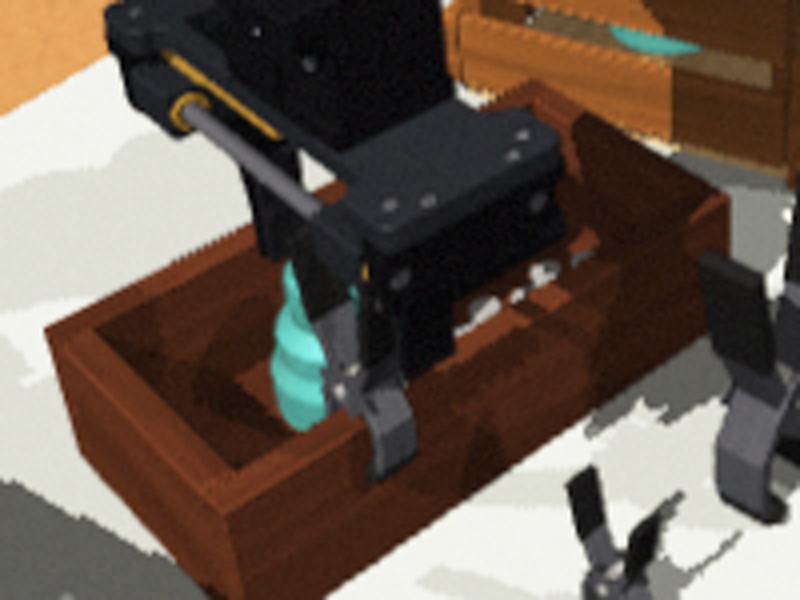

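Emit:
arm_command:
  targets: [-0.01,0,-0.01,0.25,-0.16,-0.2,1,0,0,0,0,0,0,1]

```text
time: 5.35
ee_pos: [0.5319, 0.2727, 0.149]
eef_rot: [0.556, 0.437, -0.554, 0.439]
ft_force: [-1.0, 0.7, 0.1]
width: 0.0869
```

```bash
python3 -c "
from h import *
goto((.53,.271,.145),-13.4)"
```

```text
t 5.35 pos [0.5319 0.2727 0.149 ] yaw -13.41 tilt [-1.     0.003 -0.001] F [-1.02  0.75  0.12] w 0.0869 J [ 0.16  0.5  -0.92  1.62  0.42  1.23 -1.08]
turn units [-0.    -0.001 -0.004] shift units [ 0.16 -0.06  0.09]
```

Emit:
arm_command:
  targets: [0,0,0,0.25,-0.08,-0.02,1,0,0,0,0,0,0,0.6,0,0,0,0,0,0,0.4,0,0,0,0,0,0,0.3,0,0,0,0,0,0,0.2,0,0,0,0,0,0,0,0,0,0,0,0,0,0,0,0,0,0,0,0,0]
  newtons: 30

```text
time: 6.02
ee_pos: [0.5306, 0.2751, 0.1445]
eef_rot: [0.557, 0.438, -0.553, 0.439]
ft_force: [-0.4, -0.1, -1.3]
width: 0.0484
```

```bash
python3 -c "
from h import *
goto((.53,.271,.145),-13.4)"
```

```text
t 6.0167 pos [0.5306 0.2751 0.1445] yaw -13.36 tilt [-1.     0.006 -0.003] F [-0.39 -0.08 -1.28] w 0.0484 J [ 0.15  0.5  -0.92  1.63  0.42  1.22 -1.08]
turn units [ 0.001 -0.004 -0.007] shift units [-0.02  0.01  0.17]
```

Emit:
arm_command:
  targets: [0,0,0,0,0,0,0,0,0,0,0,0,0,0,0,0,0,0,0,0,0,0,0,0,0,0,0,0,0,0,0,0,0,0,0,0,0,0,0,0,0,0]

```text
time: 6.52
ee_pos: [0.5305, 0.2747, 0.144]
eef_rot: [0.557, 0.437, -0.553, 0.439]
ft_force: [-0.6, -0.7, -0.7]
width: 0.0211
```

```bash
python3 -c "
from h import *
goto((.53,.271,.145),-13.4)
cv2.imwrite('pics/w4.png',camera('wrist')[:,:,::-1])
cv2.imwrite('pics/s4.png',cv2.resize(camera('side')[180:330,70:270,::-1],None,fx=4,fy=4,interpolation=cv2.INTER_CUBIC))"
```

```text
t 6.5167 pos [0.5305 0.2747 0.144 ] yaw -13.37 tilt [-1.     0.005 -0.002] F [-0.59 -0.71 -0.7 ] w 0.0211 J [ 0.15  0.5  -0.92  1.63  0.42  1.22 -1.08]
turn units [ 0.001 -0.003 -0.007] shift units [-0.04  0.01  0.15]
```

View pics/w4.png

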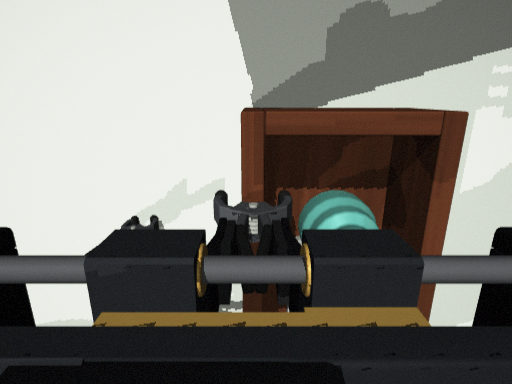

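View pics/s4.png

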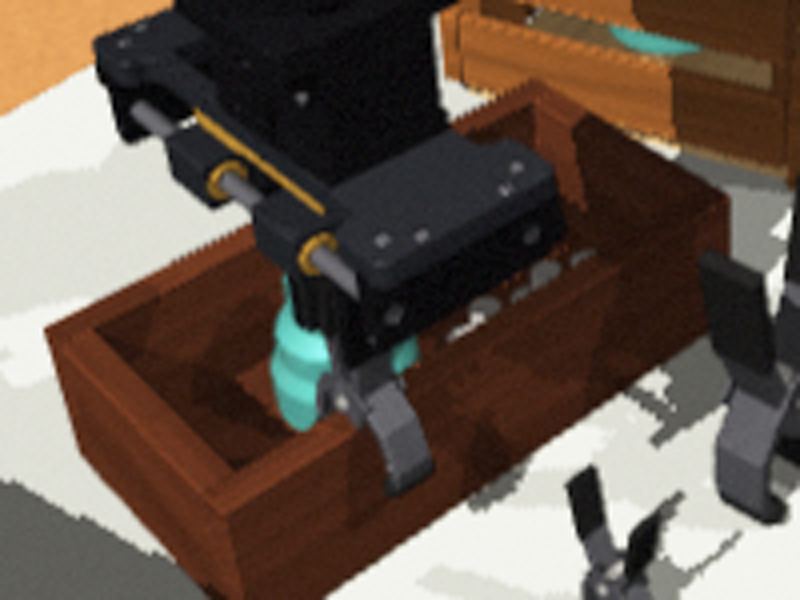

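Emit:
arm_command:
  targets: [0,0,0,0,0,0,0,0,0,0,-0.2,0,0,0,0,0,0,-0.4,0,0,0,0,0,0,-0.6,0,0,0,0,0,0,-0.8,0,0,0,0,0,0,-1,0,0,0,0,0,0,-1,0,0,0,0,0,0,-1,0,0,0,0,0,0,-0.6,0,0,0,0,0,0,0,0,0,0]

```text
time: 7.45
ee_pos: [0.5283, 0.275, 0.296]
eef_rot: [0.556, 0.438, -0.552, 0.44]
ft_force: [-0.0, 0.2, -1.6]
width: 0.021
```

```bash
python3 -c "
from h import *
th=np.radians(6.64); p=np.array([.5238,-.211])+np.array([[np.cos(th),-np.sin(th)],[np.sin(th),np.cos(th)]])@np.array([.000,.137]); print(p)
goto((p[0],p[1],.29),6.64)
cv2.imwrite('pics/w5.png',camera('wrist')[:,:,::-1])"
```

```text
[ 0.5079586  -0.07491896]
t 7.45 pos [0.5283 0.275  0.296 ] yaw -13.26 tilt [-1.     0.005 -0.004] F [-0.    0.23 -1.59] w 0.021 J [ 0.18  0.39 -0.97  1.43  0.32  1.48 -1.01]
turn units [-0.442 -0.003 -0.007] shift units [ 0.2   2.42 13.81]
```

View pics/w5.png

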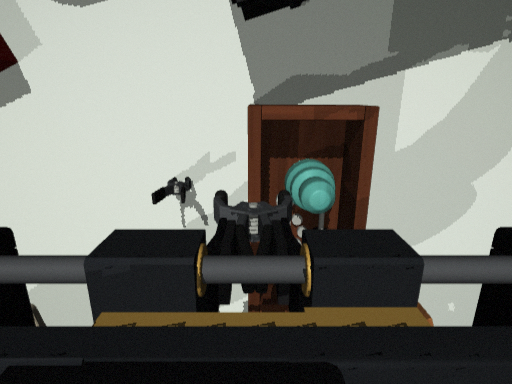

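Emit:
arm_command:
  targets: [-0.1,0,0,0,0,0.8,0,-0.11,0,0,0,0,1,0,-0.11,0,0,0,0,1,0,-0.1,0,0,0,0,1,0,0,0,0,0,0,1,0,0,0,0,0,0,1,0,0,0,0,0,0,1,0,0,0,0,0,0,1,0,0,0,0,0,0,1,0,0,0,0,0,0,0.7,0,0,0,0,0,0,0.3,0,0,0,0,0,0,0,0]

```text
time: 8.5
ee_pos: [0.53, 0.0207, 0.2826]
eef_rot: [0.467, 0.532, -0.471, 0.526]
ft_force: [-0.8, 0.5, -1.9]
width: 0.0209
```

```bash
python3 -c "
from h import *
goto((.508,-.075,.29),6.64)"
```

```text
t 8.5 pos [0.53   0.0207 0.2826] yaw 6.88 tilt [-1.    -0.009 -0.002] F [-0.83  0.53 -1.94] w 0.0209 J [ 0.74  0.23 -0.99  1.6   0.19  1.42 -0.15]
turn units [ 0.005 -0.002  0.012] shift units [-0.29 -1.34  3.7 ]
```

Emit:
arm_command:
  targets: [0,0,0.01,0,-0.35,1,0,0,0,0,0,-0.35,1,0,0,0,0,0,-0.35,0.8,0,0,0,0,0,-0.2,0.5,0,0,0,0,0,-0.1,0.2,0,0,0,0,0,0,0,0]

```text
time: 9.0
ee_pos: [0.505, -0.0647, 0.2795]
eef_rot: [0.467, 0.534, -0.466, 0.529]
ft_force: [0.3, 0.0, -0.9]
width: 0.021
```

```bash
python3 -c "
from h import *
import pickle
goto((.508,-.075,.27),6.64)
st=read_state(); pickle.dump(st,open('st6.pkl','wb'))
im=camera('wrist')[:,:,::-1]
cv2.imwrite('pics/w6.png',im);cv2.imwrite('pics/w6a.png',cv2.resize(im[60:280,170:350],None,fx=3,fy=3,interpolation=cv2.INTER_CUBIC))
im=camera('side')[:,:,::-1]
cv2.imwrite('pics/s6.png',cv2.resize(im[60:240,160:360],None,fx=3.5,fy=3.3,interpolation=cv2.INTER_CUBIC))"
```

```text
t 9.0 pos [ 0.505  -0.0647  0.2795] yaw 7.47 tilt [-1.    -0.004 -0.006] F [ 0.27  0.02 -0.94] w 0.021 J [ 0.91  0.15 -0.94  1.66  0.12  1.39  0.08]
turn units [ 0.018 -0.008  0.005] shift units [0.38 0.07 0.43]
```

View pics/w6a.png

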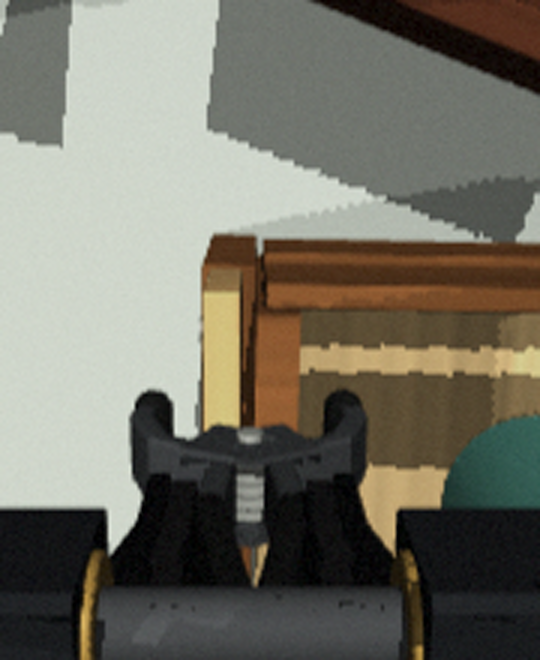

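View pics/s6.png

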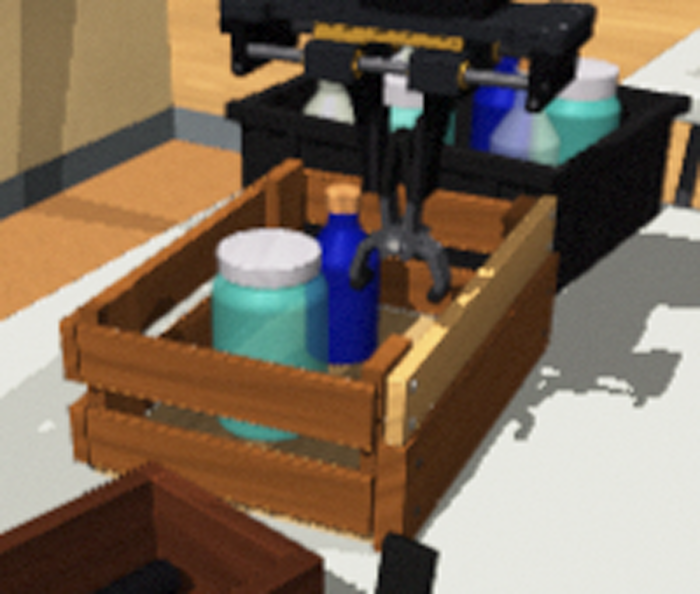

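Emit:
arm_command:
  targets: [0.01,-0.01,0,0.3,0.02,0.35,0,0,0,0,0.5,0,0,0,0,0,0,0.3,0,0,0,0,0,0,0,0,0,0]

```text
time: 9.43
ee_pos: [0.508, -0.068, 0.2491]
eef_rot: [0.466, 0.532, -0.467, 0.531]
ft_force: [0.3, 0.3, -1.4]
width: 0.021
```

```bash
python3 -c "
from h import *
import pickle
goto((.5065,-.072,.204),6.64)
im=camera('wrist')[:,:,::-1]
cv2.imwrite('pics/w7a.png',cv2.resize(im[60:280,170:350],None,fx=3,fy=3,interpolation=cv2.INTER_CUBIC))
im=camera('side')[:,:,::-1]
cv2.imwrite('pics/s7.png',cv2.resize(im[60:240,160:360],None,fx=3.5,fy=3.3,interpolation=cv2.INTER_CUBIC))"
```

```text
t 9.4333 pos [ 0.508  -0.068   0.2491] yaw 7.44 tilt [-1.    -0.003  0.001] F [ 0.26  0.27 -1.35] w 0.021 J [ 0.9   0.18 -0.94  1.71  0.15  1.33  0.06]
turn units [0.018 0.001 0.004] shift units [ 1.8  -0.07  0.15]
```

View pics/w7a.png

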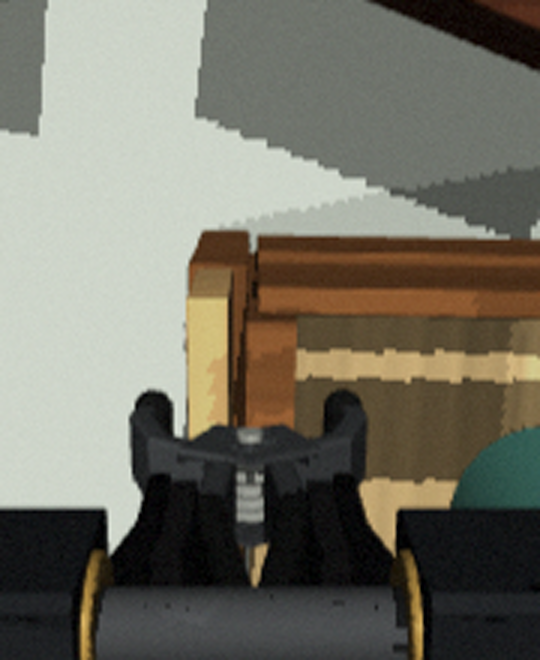

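View pics/s7.png

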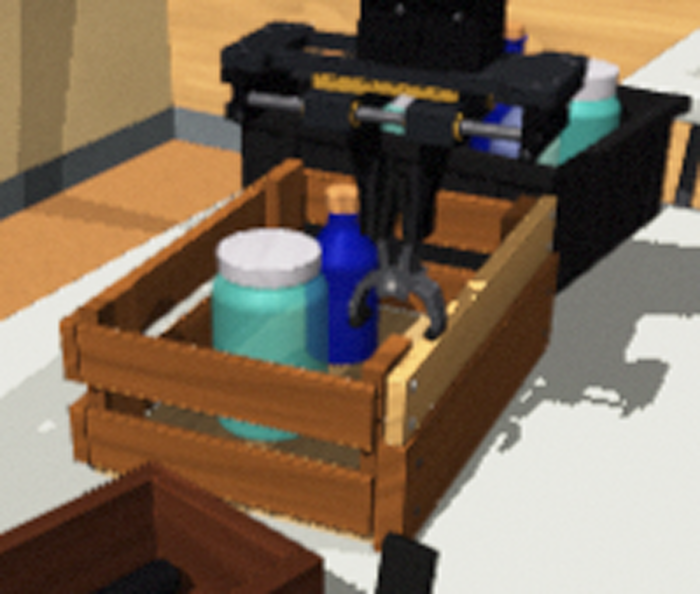

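Emit:
arm_command:
  targets: [0.015,0,0,0,-0.09,0.15,0,0,0,0,0.15,-0.02,0,0,0,0,0,0,0,0,0]

```text
time: 9.78
ee_pos: [0.5063, -0.0719, 0.247]
eef_rot: [0.469, 0.529, -0.47, 0.529]
ft_force: [0.3, 0.3, -1.1]
width: 0.0209
```

```bash
python3 -c "
from h import *
import pickle
goto((.5065,-.072,.204),6.64)
im=camera('wrist')[:,:,::-1]
cv2.imwrite('pics/w8a.png',cv2.resize(im[110:230,190:310],None,fx=5,fy=5,interpolation=cv2.INTER_CUBIC))"
```

```text
t 9.7833 pos [ 0.5063 -0.0719  0.247 ] yaw 6.74 tilt [-1.    -0.001  0.001] F [ 0.35  0.33 -1.14] w 0.0209 J [ 0.91  0.18 -0.94  1.71  0.15  1.33  0.06]
turn units [0.002 0.001 0.001] shift units [1.72 0.01 0.  ]
```

View pics/w8a.png

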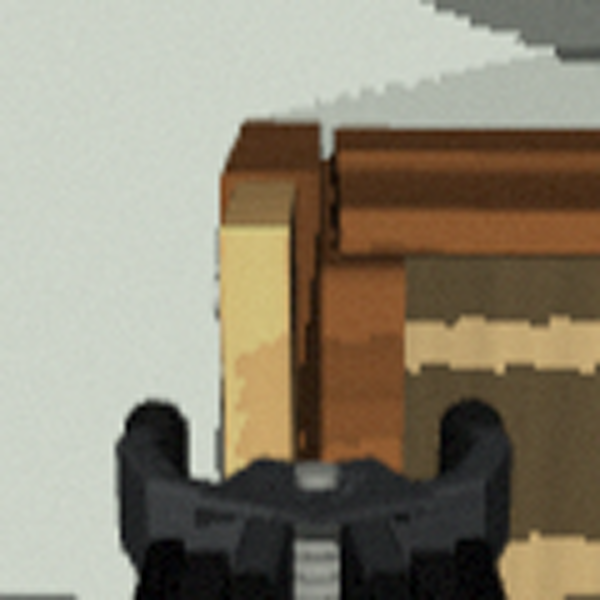

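Emit:
arm_command:
  targets: [0,0,0,0.3,0,0,0,0,0,0,0.3,0,0,0,0,0,0,0.3,0,0,0,0,0,0,0,0,0,0]

```text
time: 10.17
ee_pos: [0.5067, -0.0724, 0.2231]
eef_rot: [0.47, 0.528, -0.47, 0.529]
ft_force: [0.1, 0.6, -2.0]
width: 0.021
```

```bash
python3 -c "
from h import *
import pickle
goto((.5063,-.072,.204),6.64)
im=camera('side')[:,:,::-1]
cv2.imwrite('pics/s9.png',cv2.resize(im[110:190,230:340],None,fx=7,fy=7,interpolation=cv2.INTER_CUBIC))
im=camera('wrist')[:,:,::-1]
cv2.imwrite('pics/w9a.png',cv2.resize(im[110:230,190:310],None,fx=5,fy=5,interpolation=cv2.INTER_CUBIC))"
```

```text
t 10.1667 pos [ 0.5067 -0.0724  0.2231] yaw 6.7 tilt [-1.     0.     0.002] F [ 0.1   0.61 -1.99] w 0.021 J [ 0.9   0.2  -0.93  1.75  0.17  1.28  0.04]
turn units [ 0.001  0.003 -0.001] shift units [ 0.76 -0.01 -0.02]
```

View pics/w9a.png

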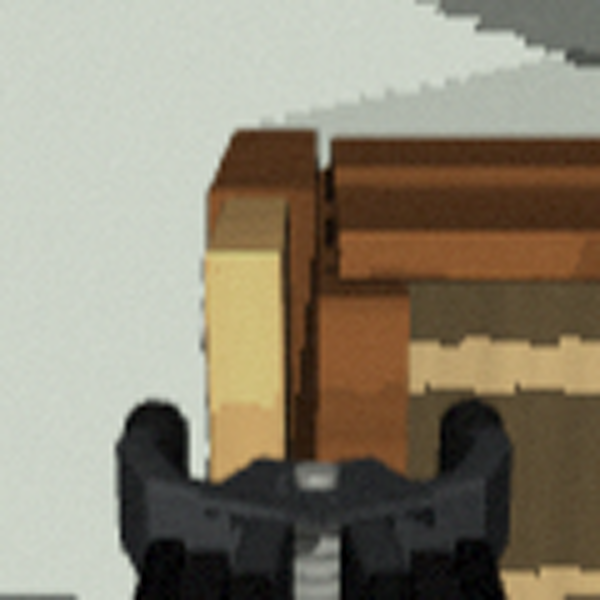

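View pics/s9.png

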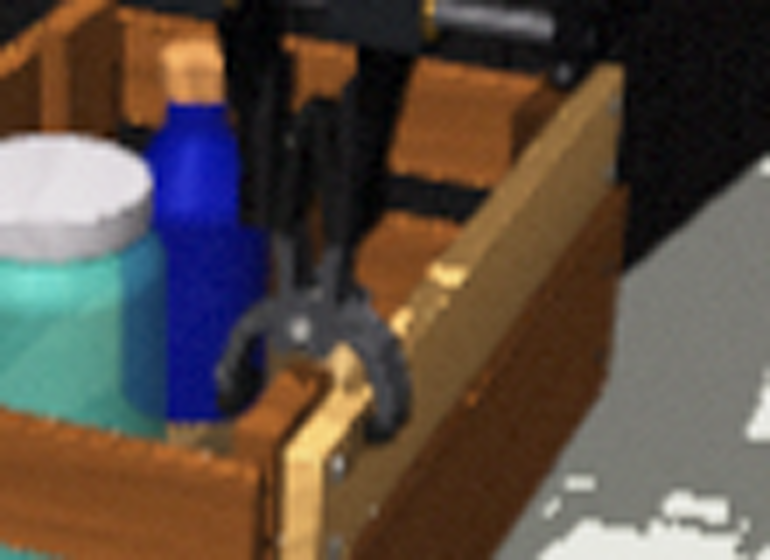

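Emit:
arm_command:
  targets: [0,0,0,0.25,-0.03,0,0,0,0,0,0.25,0,0,0,0,0,0,0.2,0,0,0,0,0,0,0,0,0,0]

```text
time: 10.6
ee_pos: [0.5068, -0.0723, 0.2057]
eef_rot: [0.47, 0.527, -0.47, 0.53]
ft_force: [0.2, -0.1, -1.4]
width: 0.0213
```

```bash
python3 -c "
from h import *
goto((.506,-.072,.204),6.64)
im=camera('side')[:,:,::-1]
cv2.imwrite('pics/s10.png',cv2.resize(im[110:190,230:340],None,fx=7,fy=7,interpolation=cv2.INTER_CUBIC))
im=camera('wrist')[:,:,::-1]
cv2.imwrite('pics/w10a.png',cv2.resize(im[110:230,190:310],None,fx=5,fy=5,interpolation=cv2.INTER_CUBIC))"
```

```text
t 10.6 pos [ 0.5068 -0.0723  0.2057] yaw 6.72 tilt [-1.     0.003  0.003] F [ 0.22 -0.07 -1.37] w 0.0213 J [ 0.89  0.21 -0.93  1.77  0.18  1.24  0.03]
turn units [ 0.002  0.003 -0.003] shift units [ 0.07 -0.03 -0.02]
```

View pics/w10a.png

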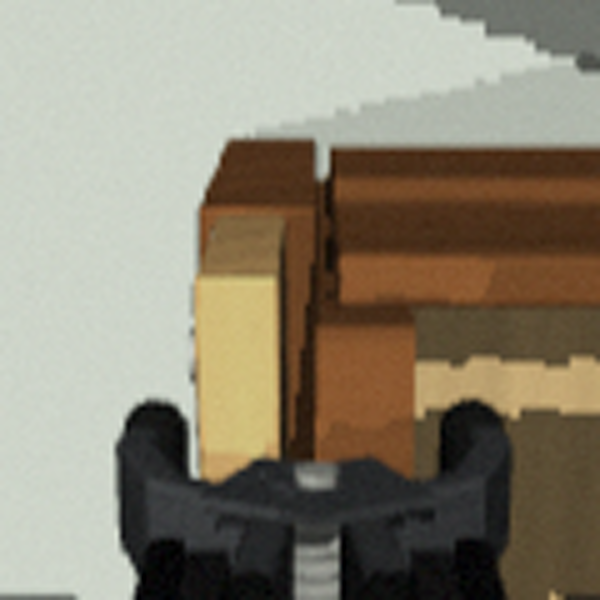

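View pics/s10.png

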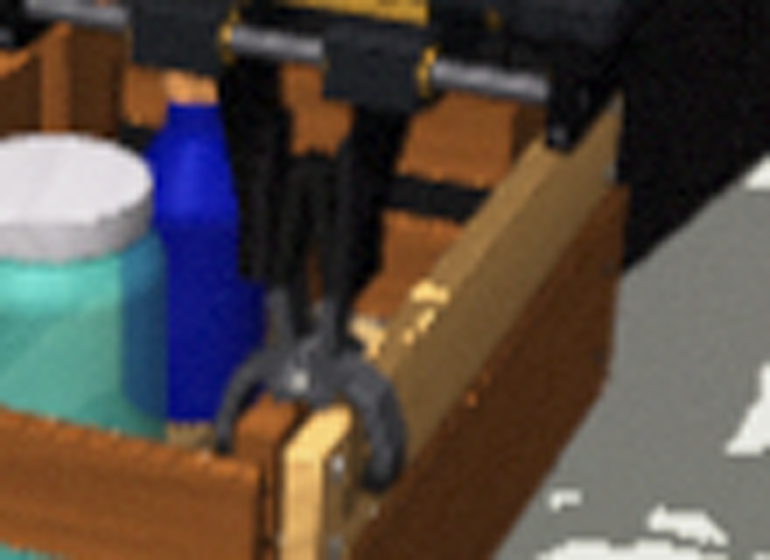

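Emit:
arm_command:
  targets: [0,0,0,0.04,0,0,0.28,0,0,0,0,0.05,0,0.32,0,0,0,0,0.05,0,0.36,0,0,0,0,0,0,0.4,0,0,0,0,0,0,0.44,0,0,0,0,0,0,0.48]

```text
time: 11.2
ee_pos: [0.5093, -0.0721, 0.2059]
eef_rot: [0.47, 0.527, -0.47, 0.53]
ft_force: [-0.4, -0.4, -0.6]
width: 0.0384
```

```bash
python3 -c "
from h import *
goto((.506,-.072,.204),6.64)
im=camera('side')[:,:,::-1]
cv2.imwrite('pics/s11.png',cv2.resize(im[110:190,230:340],None,fx=7,fy=7,interpolation=cv2.INTER_CUBIC))
im=camera('wrist')[:,:,::-1]
cv2.imwrite('pics/w11a.png',cv2.resize(im[110:230,190:310],None,fx=5,fy=5,interpolation=cv2.INTER_CUBIC))"
```

```text
t 11.2 pos [ 0.5093 -0.0721  0.2059] yaw 6.7 tilt [-1.     0.002  0.003] F [-0.36 -0.39 -0.65] w 0.0384 J [ 0.89  0.22 -0.93  1.77  0.19  1.25  0.02]
turn units [ 0.001  0.004 -0.002] shift units [ 0.08 -0.13 -0.02]
```

View pics/w11a.png

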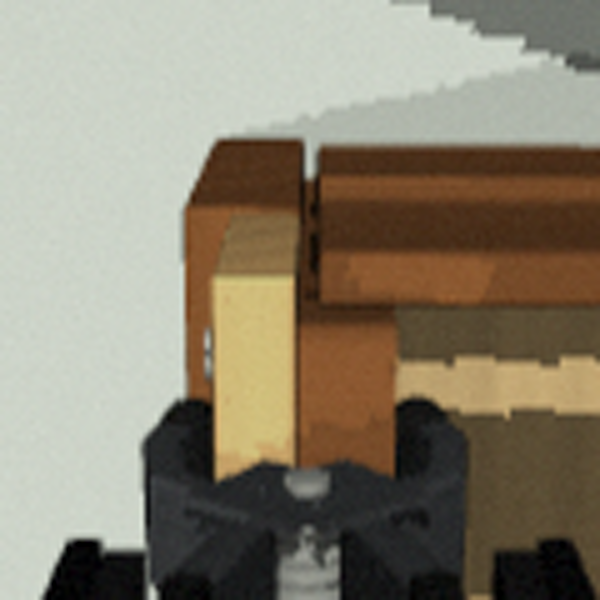

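View pics/s11.png

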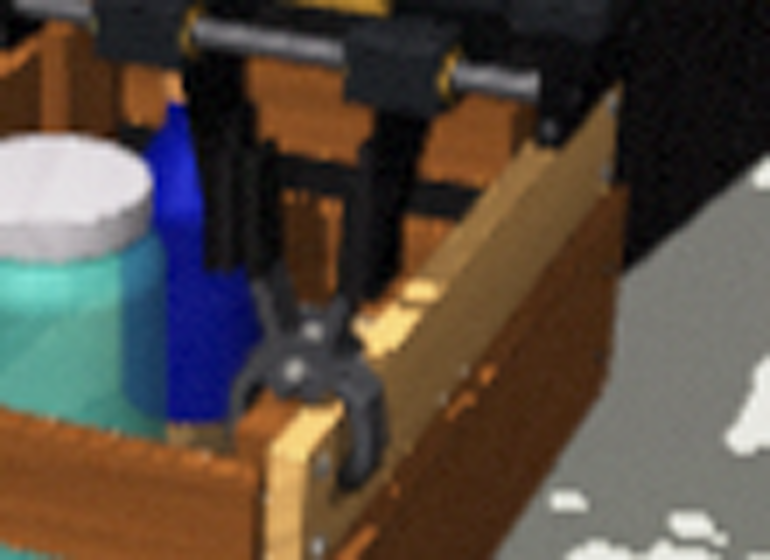

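Emit:
arm_command:
  targets: [0,0,0,0,-0.04,0,0.6,0,0,0,0,0,0,0.8,0,0,0,0,0,0,0.9,0,0,0,0,0,0,0.9,0,0,0,-0.3,0,0,0.9,0,0,0,-0.7,0,0,0.9,0,0,0,-1,0,0,0.9,0,0,0,-1,0,0,0.9,0,0,0,-0.8,0,0,0.9]

```text
time: 12.05
ee_pos: [0.5069, -0.0714, 0.3034]
eef_rot: [0.469, 0.529, -0.47, 0.529]
ft_force: [0.4, 1.2, 0.4]
width: 0.0779
```

```bash
python3 -c "
from h import *
goto((.46,-.35,.3),-83.3)
im=camera('side')[:,:,::-1]
cv2.imwrite('pics/s12.png',cv2.resize(im[110:190,230:340],None,fx=7,fy=7,interpolation=cv2.INTER_CUBIC))"
```

```text
t 12.05 pos [ 0.5069 -0.0714  0.3034] yaw 6.78 tilt [-1.    -0.001  0.   ] F [0.4  1.23 0.37] w 0.0779 J [ 0.92  0.14 -0.94  1.62  0.12  1.44  0.08]
turn units [2.002e+00 1.000e-03 0.000e+00] shift units [ 0.14 -3.18 10.84]
```

View pics/s12.png

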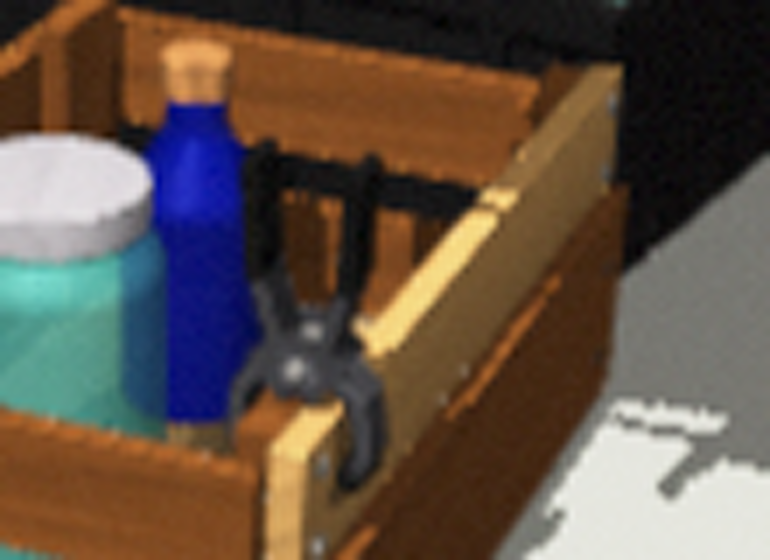

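Emit:
arm_command:
  targets: [0,0,0,0,-0.3,0.8,0.6,0,0,0,0,-0.3,1,0.3,0,0,0,0,-0.3,1,0,0,0,0,0,-0.3,1,0,0,0,0,0,-0.3,1,0,0,0,0,0,-0.3,1,0,0,0,0,0,-0.3,1,0,0,0,0,0,-0.3,1,0,0,0,0,0,-0.3,1,0,0,0,0,0,-0.3,0.7,0,0,0,0,0,-0.1,0.3,0,0,0,0,0,0,0,0]

```text
time: 13.1
ee_pos: [0.4611, -0.3329, 0.3168]
eef_rot: [0.47, 0.525, -0.466, 0.536]
ft_force: [0.3, 0.5, -1.2]
width: 0.0064
```

Emit:
arm_command:
  targets: [0.1,0,0,0,0,0,0,0.15,0,0,0,0,0,0,0.15,0,0,0,0,0,0,0.15,0,0,0,0,0,0,0.15,0,0,0,0,0,0,0.15,0,0,0,0,0,0,0.15,0,0,0,0,0,0,0.15,0,0,0,0,0,0,0.15,0,0,0,0,0,0,0.15,0,0,0,0,0,0,0.15,0,0,0,0,0,0,0.15,0,0,0,0,0,0]

```text
time: 14.1
ee_pos: [0.4693, -0.313, 0.3208]
eef_rot: [0.708, 0.097, -0.693, 0.101]
ft_force: [-0.7, 0.1, -0.0]
width: 0.0007
```

```bash
python3 -c "
from h import *
goto((.46,-.355,.25),-83.3)"
```

```text
t 14.1 pos [ 0.4693 -0.313   0.3208] yaw -73.97 tilt [-1.     0.008 -0.02 ] F [-0.71  0.06 -0.04] w 0.0007 J [ 1.04  0.2  -0.61  1.49  0.11  1.46 -0.87]
turn units [ 0.207 -0.026 -0.008] shift units [2.83 1.49 0.88]
```

Emit:
arm_command:
  targets: [0.12,-0.02,0,0.2,0.6,0.4,0,0.08,0,0,0.3,0.6,0.5,0,0,0,0,0.3,0.3,0.2,0,0,0,0,0,0,0,0,0,0,0,0,0,0,0]

```text
time: 14.52
ee_pos: [0.4545, -0.3473, 0.3023]
eef_rot: [0.709, 0.041, -0.703, 0.046]
ft_force: [0.3, 0.7, 1.0]
width: 0.0004
```

```bash
python3 -c "
from h import *
import pickle
goto((.46,-.355,.25),-83.3)
st=read_state(); pickle.dump(st,open('st13.pkl','wb'))
im=camera('wrist')[:,:,::-1]
cv2.imwrite('pics/w13.png',cv2.resize(im,(768,576),interpolation=cv2.INTER_CUBIC))
im=camera('top')[:,:,::-1]
cv2.imwrite('pics/t13.png',cv2.resize(im[95:215,255:415],None,fx=5,fy=5,interpolation=cv2.INTER_CUBIC))"
```

```text
t 14.5167 pos [ 0.4545 -0.3473  0.3023] yaw -82.96 tilt [-1.     0.007 -0.009] F [0.27 0.67 1.01] w 0.0004 J [ 1.06  0.23 -0.57  1.5   0.13  1.44 -0.97]
turn units [ 0.008 -0.011 -0.008] shift units [ 2.1   0.32 -0.16]
```

View pics/w13.png

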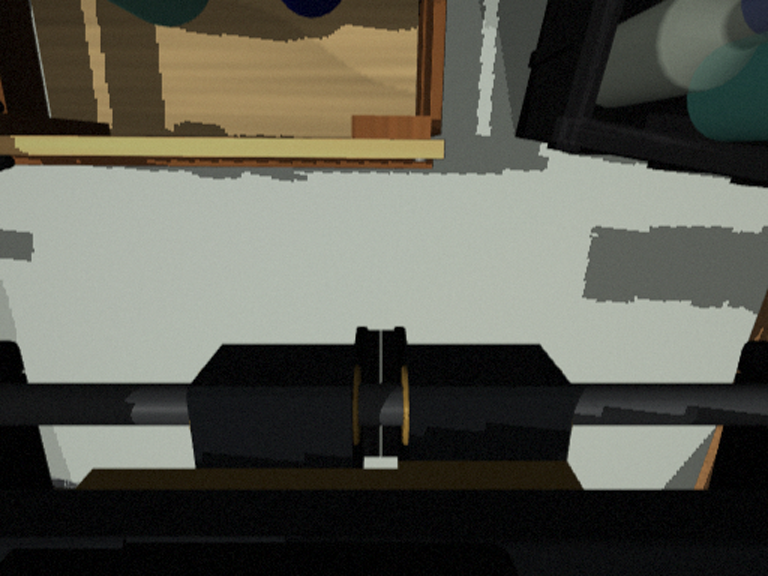

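View pics/t13.png

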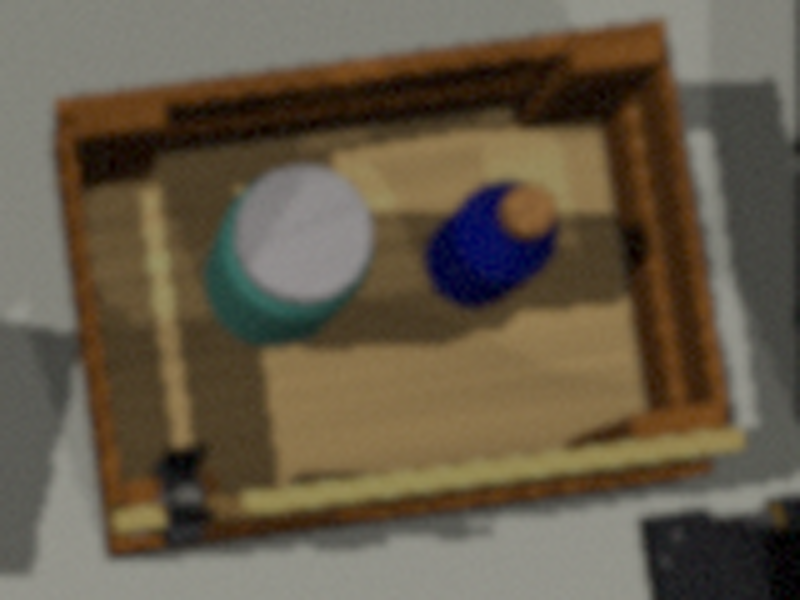

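```bash
python3 -c "
from h import *
import pickle
st=pickle.load(open('st13.pkl','rb'))
f=lambda x,y:((x+.5)/1.5-.5,(y+.5)/1.5-.5)
for n,p in (('post c front',(392,137)),('slat front at post',(392,158)),('slat right end',(444,150)),('slat front left',(60,155)),('postfront in',(352,137)),('out',(432,137))):
  w=onz('wrist',f(*p),.14,st); R=Ro.from_quat(st['eef_rot']).as_matrix()
  print(n,w.round(4),'tool units',(R.T@(w-st['ee_pos'])/.025).round(2))
"
```

```text
post c front [ 0.5387 -0.3461  0.14  ] tool units [ 6.52  0.32 -3.29]
slat front at post [ 0.526  -0.3478  0.14  ] tool units [ 6.52  0.32 -2.78]
slat right end [ 0.535 -0.38   0.14 ] tool units [ 6.53  1.65 -2.98]
slat front left [ 0.5017 -0.1384  0.14  ] tool units [ 6.46 -8.11 -2.84]
postfront in [ 0.5355 -0.321   0.14  ] tool units [ 6.52 -0.69 -3.29]
out [ 0.5418 -0.3712  0.14  ] tool units [ 6.53  1.33 -3.29]
```

Emit:
arm_command:
  targets: [0.01,-0.01,-0.01,0.6,0.15,0,0,0,0,0,0.9,0.15,0,0,0,0,0,1,0,0,0,0,0,0,1,0,0,0,0,0,0,1,0,0,0,0,0,0,1,0,0,0,0,0,0,0.8,0,0,0,0,0,0,0.3,0,0,0,0,0,0,0,0,0,0]

```text
time: 15.37
ee_pos: [0.4605, -0.3495, 0.1292]
eef_rot: [0.707, 0.046, -0.704, 0.044]
ft_force: [-0.6, -0.6, 0.3]
width: 0.0008
```

```bash
python3 -c "
from h import *
import pickle
goto((.517,-.349,.127),-83.3)
st=read_state(); pickle.dump(st,open('st14.pkl','wb'))
im=camera('wrist')[:,:,::-1]
cv2.imwrite('pics/w14.png',cv2.resize(im,(768,576),interpolation=cv2.INTER_CUBIC))"
```

```text
t 15.3667 pos [ 0.4605 -0.3495  0.1292] yaw -82.67 tilt [-1.    -0.002 -0.004] F [-0.57 -0.55  0.32] w 0.0008 J [ 1.03  0.38 -0.55  1.7   0.21  1.12 -1.03]
turn units [ 0.014 -0.005  0.003] shift units [ 0.09  0.27 -2.24]
```

View pics/w14.png

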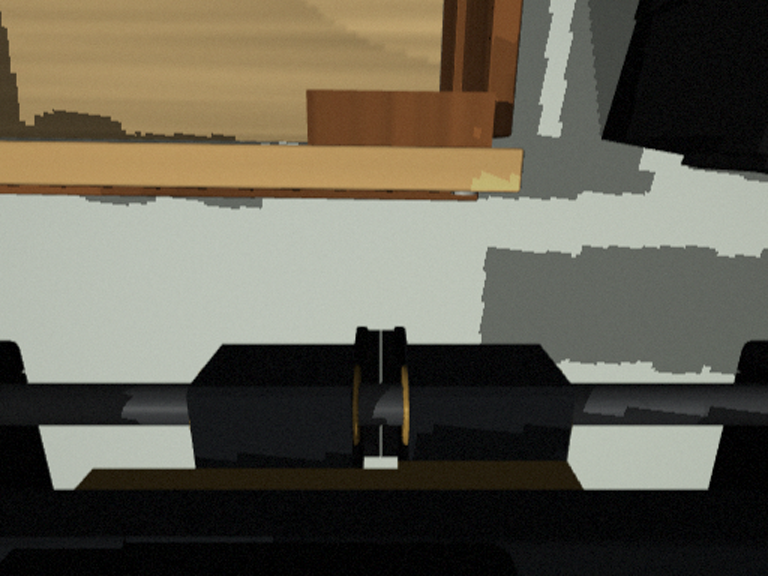

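Emit:
arm_command:
  targets: [0.015,0,0,0.1,0.1,-0.5,0,0,0,0,0,0.1,-0.6,0,0,0,0,0,0,-0.5,0,0,0,0,0,0,-0.2,0,0,0,0,0,0,0,0]

```text
time: 15.83
ee_pos: [0.5103, -0.3507, 0.1342]
eef_rot: [0.709, 0.04, -0.702, 0.042]
ft_force: [0.7, -0.6, 0.5]
width: 0.0004
```

```bash
python3 -c "
from h import *
goto((.517,-.349,.127),-83.3)
im=camera('wrist')[:,:,::-1]
cv2.imwrite('pics/w15.png',cv2.resize(im,(768,576),interpolation=cv2.INTER_CUBIC))"
```

```text
t 15.8333 pos [ 0.5103 -0.3507  0.1342] yaw -83.39 tilt [-1.     0.003 -0.01 ] F [ 0.72 -0.57  0.51] w 0.0004 J [ 0.96  0.45 -0.55  1.59  0.25  1.16 -1.1 ]
turn units [-0.002 -0.012 -0.004] shift units [ 0.29 -0.04 -0.27]
```

View pics/w15.png

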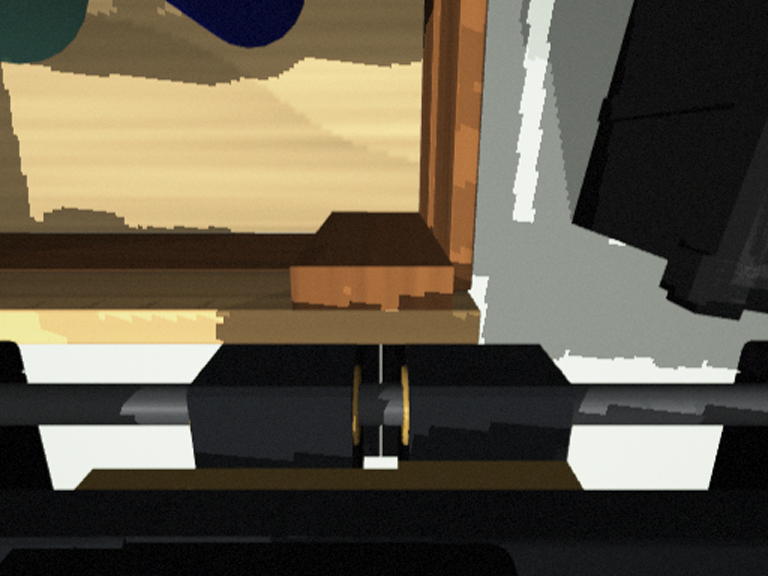

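Emit:
arm_command:
  targets: [0,-0.01,0,0.3,-0.05,0,0,0,0,0,0.05,0,-0.08,0,0,0,0,0,0,-0.08,0,0,0,0,0,0,-0.08,0]

```text
time: 16.22
ee_pos: [0.5143, -0.3499, 0.126]
eef_rot: [0.706, 0.038, -0.706, 0.042]
ft_force: [0.7, 0.0, -0.8]
width: 0.0002
```

```bash
python3 -c "
from h import *
goto((.517,-.349,.127),-83.3)"
```

```text
t 16.2167 pos [ 0.5143 -0.3499  0.126 ] yaw -83.5 tilt [-1.     0.005 -0.001] F [ 0.68  0.02 -0.77] w 0.0002 J [ 0.94  0.47 -0.54  1.59  0.26  1.15 -1.12]
turn units [-0.004 -0.001 -0.007] shift units [-0.04 -0.02 -0.11]
```

Emit:
arm_command:
  targets: [0,0,0,0,0,-0.06,0,0,0,0,0,0,-0.06,0,0,0,0,0,0,-0.06,0]

```text
time: 16.47
ee_pos: [0.515, -0.3501, 0.1257]
eef_rot: [-0.703, -0.038, 0.709, -0.041]
ft_force: [-7.2, 1.9, 5.3]
width: 0.0003
```

```bash
python3 -c "
from h import *
goto((.517,-.349,.127),-83.3)"
```

```text
t 16.4667 pos [ 0.515  -0.3501  0.1257] yaw -83.61 tilt [-1.     0.004  0.008] F [-7.23  1.88  5.27] w 0.0003 J [ 0.94  0.47 -0.54  1.58  0.27  1.16 -1.12]
turn units [-0.007  0.01  -0.004] shift units [-0.05 -0.03 -0.08]
```

Emit:
arm_command:
  targets: [0,0,0,-0.04,0,-0.06,0,0,0,0,-0.02,0,-0.06,0,0,0,0,-0.02,0,-0.06,0]

```text
time: 16.72
ee_pos: [0.5149, -0.3501, 0.1261]
eef_rot: [-0.7, -0.038, 0.712, -0.039]
ft_force: [-7.8, 1.4, 1.7]
width: 0.0002
```

```bash
python3 -c "
from h import *
goto((.517,-.349,.127),-83.3)"
```

```text
t 16.7167 pos [ 0.5149 -0.3501  0.1261] yaw -83.75 tilt [-1.     0.001  0.017] F [-7.81  1.45  1.72] w 0.0002 J [ 0.93  0.48 -0.54  1.57  0.27  1.18 -1.13]
turn units [-0.01   0.022 -0.001] shift units [-0.04 -0.03 -0.09]
```

Emit:
arm_command:
  targets: [0,0.01,0,0,0,-0.06,0,0,0.01,0,0,0,-0.06,0,0,0.01,0,0,0,-0.06,0,0,0.01,0,0,0,-0.06,0]

```text
time: 17.05
ee_pos: [0.515, -0.3501, 0.1257]
eef_rot: [0.707, 0.038, -0.705, 0.037]
ft_force: [-7.5, 2.4, 4.4]
width: 0.0002
```

```bash
python3 -c "
from h import *
goto((.517,-.349,.127),-83.3)"
```

```text
t 17.05 pos [ 0.515  -0.3501  0.1257] yaw -83.9 tilt [-1.    -0.002 -0.002] F [-7.5   2.35  4.4 ] w 0.0002 J [ 0.94  0.47 -0.54  1.58  0.26  1.16 -1.12]
turn units [-0.013 -0.003  0.003] shift units [-0.05 -0.04 -0.08]
```

Emit:
arm_command:
  targets: [-0.006,0.005,0,-0.03,-0.02,-0.075,0,0,0.005,0,-0.02,-0.01,-0.075,0,0,0.005,0,-0.01,-0.01,-0.075,0,0,0.005,0,-0.01,0,-0.075,0]

```text
time: 17.38
ee_pos: [0.515, -0.3501, 0.1257]
eef_rot: [0.707, 0.04, -0.705, 0.036]
ft_force: [-8.8, 0.8, 4.5]
width: 0.0
```

```bash
python3 -c "
from h import *
goto((.517,-.349,.127),-83.3)
im=camera('wrist')[:,:,::-1]
cv2.imwrite('pics/w16.png',cv2.resize(im,(768,576),interpolation=cv2.INTER_CUBIC))
im=camera('side')[:,:,::-1]
cv2.imwrite('pics/s16.png',cv2.resize(im[60:240,160:360],None,fx=3.5,fy=3.3,interpolation=cv2.INTER_CUBIC))
print(read_state()['ft_force'])"
```

```text
t 17.3833 pos [ 0.515  -0.3501  0.1257] yaw -83.87 tilt [-1.    -0.005 -0.004] F [-8.77  0.82  4.48] w 0.0 J [ 0.95  0.47 -0.54  1.58  0.25  1.16 -1.11]
turn units [-0.013 -0.005  0.006] shift units [-0.05 -0.04 -0.08]
[-8.87039756  0.67752281  4.30598393]
```

View pics/w16.png

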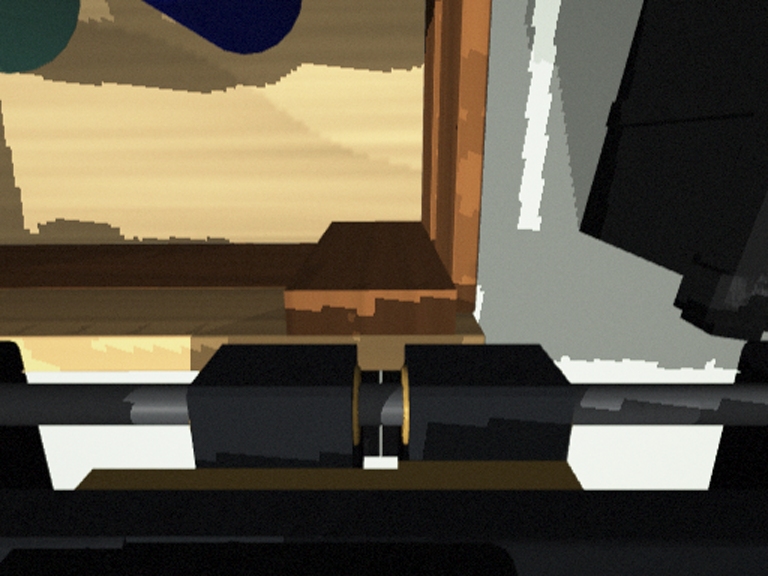

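View pics/s16.png

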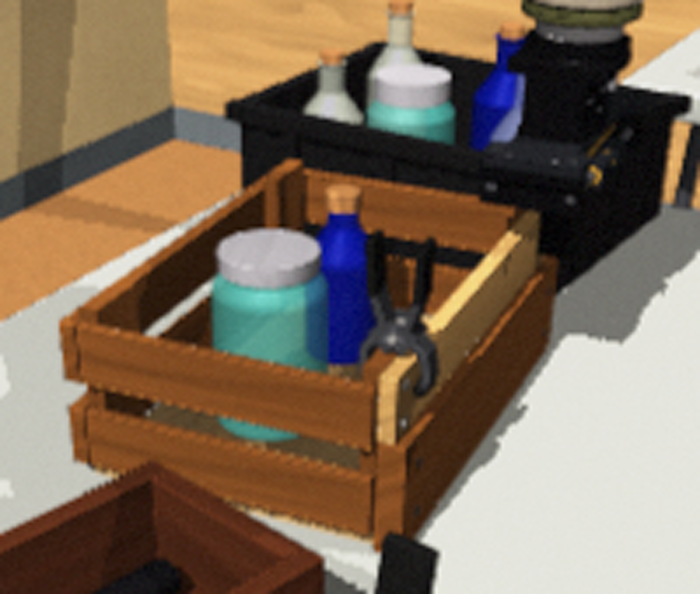

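```bash
python3 -c "
from h import *
st=read_state()
for z in (.1,.15,.18): print(z,onz('wrist',(690/1.5,310/1.5),z,st).round(3),onz('top',(424,180),z).round(3))
print(st['torque'])
im=camera('top')[:,:,::-1]
cv2.imwrite('pics/t17.png',cv2.resize(im[80:230,255:455],None,fx=4,fy=4,interpolation=cv2.INTER_CUBIC))"
```

```text
0.1 [ 0.544 -0.467  0.1  ] [ 0.544 -0.453  0.1  ]
0.15 [ 0.559 -0.429  0.15 ] [ 0.538 -0.432  0.15 ]
0.18 [ 0.567 -0.407  0.18 ] [ 0.535 -0.42   0.18 ]
[0.4178268  1.90324413 0.09348917]
```

View pics/t17.png

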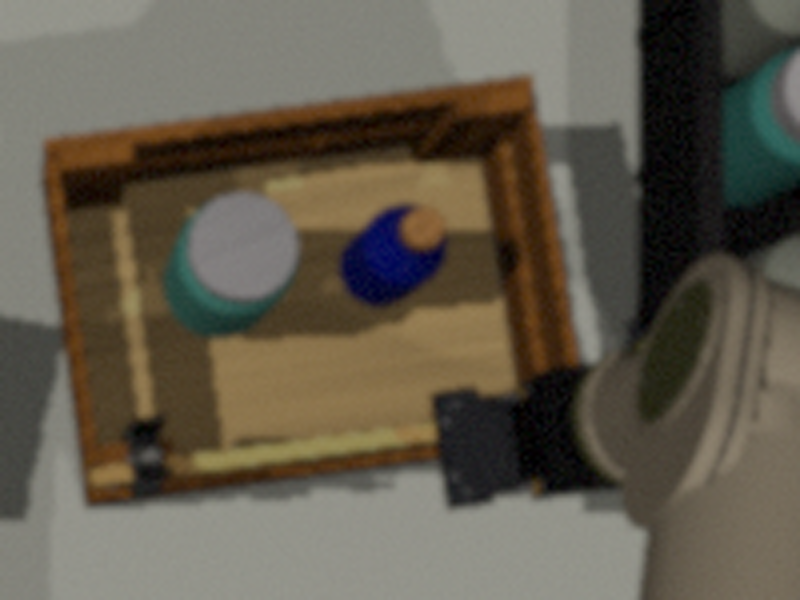

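Emit:
arm_command:
  targets: [0,0.003,0,-0.02,0,-0.085,0,0,0.003,0,-0.02,0,-0.085,0,0,0.003,0,-0.02,0,-0.085,0,0,0.003,0,-0.02,0,-0.085,0,0,0.003,0,-0.02,0,-0.085,0,0,0.003,0,-0.02,0,-0.085,0]

```text
time: 18.03
ee_pos: [0.515, -0.3501, 0.1257]
eef_rot: [-0.703, -0.04, 0.709, -0.032]
ft_force: [-10.4, 1.2, 3.6]
width: 0.0005
```

```bash
python3 -c "
from h import *
goto((.517,-.349,.127),-83.3)"
```

```text
t 18.0333 pos [ 0.515  -0.3501  0.1257] yaw -84.19 tilt [-1.    -0.012  0.009] F [-10.35   1.19   3.56] w 0.0005 J [ 0.94  0.48 -0.54  1.57  0.25  1.18 -1.12]
turn units [-0.02   0.011  0.016] shift units [-0.05 -0.03 -0.08]
```

Emit:
arm_command:
  targets: [-0.003,0.007,0.003,-0.02,0,-0.08,0,-0.003,0.007,0.003,-0.02,0,-0.08,0,-0.003,0.007,0.003,-0.02,0,-0.08,0,-0.003,0.007,0.003,-0.02,0,-0.08,0,-0.003,0.007,0.003,-0.02,0,-0.08,0,-0.003,0.007,0.003,-0.02,0,-0.08,0,-0.003,0.007,0.003,-0.02,0,-0.08,0,-0.003,0.007,0.003,-0.02,0,-0.08,0]

```text
time: 18.7
ee_pos: [0.5151, -0.3502, 0.1256]
eef_rot: [0.707, 0.041, -0.705, 0.039]
ft_force: [-8.5, 1.8, 3.2]
width: 0.0
```

```bash
python3 -c "
from h import *
goto((.517,-.349,.127),-83.3)"
```

```text
t 18.7 pos [ 0.5151 -0.3502  0.1256] yaw -83.5 tilt [-1.    -0.002 -0.003] F [-8.47  1.79  3.24] w 0.0 J [ 0.95  0.47 -0.54  1.58  0.26  1.16 -1.11]
turn units [-0.005 -0.004  0.003] shift units [-0.05 -0.04 -0.08]
```

Emit:
arm_command:
  targets: [-0.001,0.004,0.001,-0.02,-0.01,-0.09,0,-0.001,0.004,0.001,-0.02,-0.01,-0.09,0,-0.001,0.004,0.001,-0.02,0,-0.09,0,-0.001,0.004,0.001,-0.02,0,-0.09,0]

```text
time: 19.03
ee_pos: [0.5151, -0.3502, 0.1257]
eef_rot: [-0.705, -0.041, 0.707, -0.039]
ft_force: [-10.5, 2.7, 4.1]
width: 0.0005
```

```bash
python3 -c "
from h import *
goto((.517,-.349,.127),-83.3)
n=np.array([np.cos(np.radians(6.6)),np.sin(np.radians(6.6)),0])
for i in range(12):
  camera('top'); s=read_state(); print(round(s['time'],2),s['ft_force'].round(1),'N',round(float(-s['ft_force']@n),1),s['ee_pos'].round(4))"
```

```text
t 19.0333 pos [ 0.5151 -0.3502  0.1257] yaw -83.59 tilt [-1.    -0.003  0.002] F [-10.49   2.7    4.12] w 0.0005 J [ 0.94  0.47 -0.54  1.58  0.26  1.16 -1.11]
turn units [-0.006  0.002  0.004] shift units [-0.05 -0.04 -0.08]
19.08 [-11.1   3.    4.2] N 10.7 [ 0.5151 -0.3502  0.1257]
19.13 [-11.2   2.7   4.3] N 10.8 [ 0.5151 -0.3502  0.1257]
19.18 [-10.6   2.1   4.6] N 10.3 [ 0.515  -0.3502  0.1257]
19.23 [-11.2   2.2   4.2] N 10.9 [ 0.5151 -0.3502  0.1257]
19.28 [-10.8   2.5   4.4] N 10.4 [ 0.5151 -0.3502  0.1257]
19.33 [-10.9   1.9   4.6] N 10.6 [ 0.5151 -0.3502  0.1257]
19.38 [-11.    2.    4.5] N 10.7 [ 0.5151 -0.3502  0.1257]
19.43 [-10.6   2.2   4.5] N 10.2 [ 0.5151 -0.3502  0.1257]
19.48 [-10.5   0.9   4.6] N 10.3 [ 0.5151 -0.3502  0.1257]
19.53 [-9.7  2.9  3.8] N 9.3 [ 0.5151 -0.3502  0.1257]
19.58 [-9.7  1.2  4.1] N 9.5 [ 0.5151 -0.3502  0.1257]
19.63 [-10.4   1.5   4.2] N 10.2 [ 0.5151 -0.3502  0.1257]
```

Steady at about 10 N. I'll keep holding the same target and check everything by camera.

```bash
python3 -c "
from h import *
n=np.array([np.cos(np.radians(6.6)),np.sin(np.radians(6.6)),0])
L=[]
for i in range(44):
  im=camera(('side','top','wrist')[i%3]); s=read_state(); L.append(-s['ft_force']@n)
  if i in(39,40,41): cv2.imwrite('pics/f%d.png'%(i%3),im[:,:,::-1])
print(s['time'],s['ft_force'].round(1),np.min(L).round(1),np.max(L).round(1),np.mean(L[-10:]).round(1),s['ee_pos'])
a=cv2.imread('pics/f0.png');cv2.imwrite('pics/f0c.png',cv2.resize(a[90:330,70:350],None,fx=2.8,fy=2.5,interpolation=cv2.INTER_CUBIC))
b=cv2.imread('pics/f1.png');cv2.imwrite('pics/f1c.png',cv2.resize(b[130:250,130:390],None,fx=3,fy=3,interpolation=cv2.INTER_CUBIC))"
```

```text
21.8333 [-10.4   2.3   4.6] 9.1 11.2 9.9 [ 0.51508488 -0.35015863  0.12568708]
```

View pics/f0c.png

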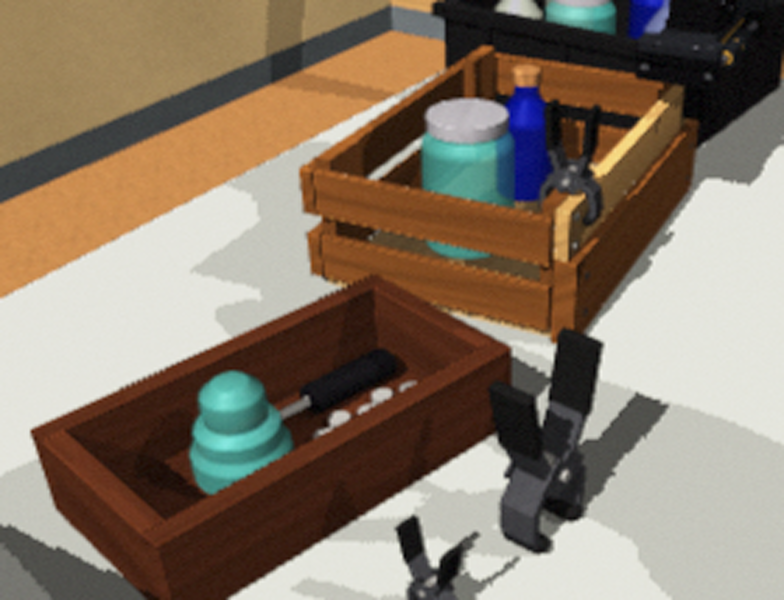

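View pics/f1c.png

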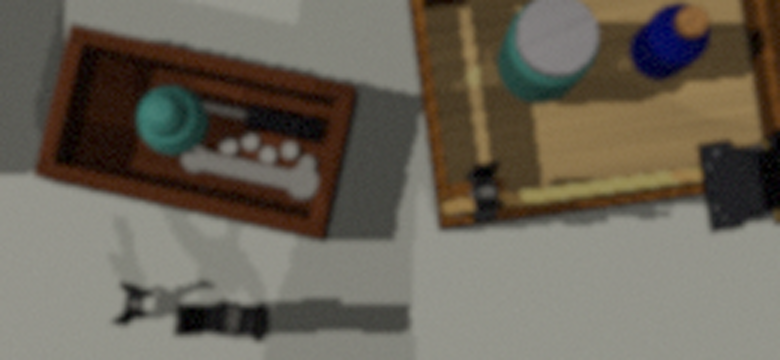

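View pics/f2.png

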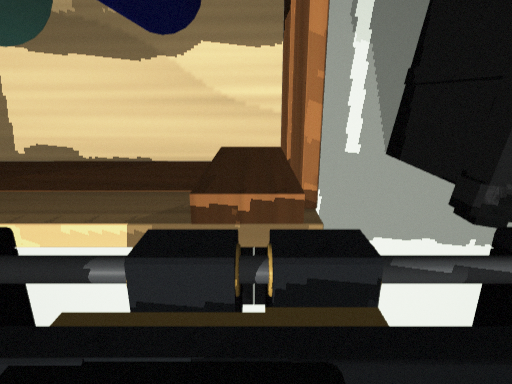

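The pictures show the clamp over the slat and left upright, with the slat against both uprights. The glassware is standing and the tray is where it was.

```bash
python3 -c "
from bench import *
print(close_job()); s=read_state(); print(s['time'],s['ft_force'])"
```

```text
the job is handed in; nothing more can be done
None
the job is handed in; nothing more can be done
```

The clamp is off the tray rim and clipped over the slat and the crate's left upright. I then let go of it and pressed the right end of the slat against the right upright with closed fingers. I handed the job in at about 21.8 s, while still pressing.

**Push:** over the last 2.8 s it stayed between 9.1 and 11.2 N and averaged about 10 N. There was also a sideways force of up to about 4 N along the slat and a downward force of about 4.5 N. Neither moved the slat visibly.

**Final pictures:** the slat touches both uprights, and its right end looked flush. The clamp holds on the left upright, the jar and bottle stand in the crate, and the tray and insulator are where they were.

**Disagreement between checks:** my first slat positions from the fixed cameras and from the wrist camera differed by about 3 mm. I lined the clamp up by eye in the wrist picture instead. No check failed.

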